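# Lay the house blanks out in the carrying tray

## Task

Get the cut-out wooden houses ready to be carried to the painting table: first fold the tray's handle right down out of the way, then lay every house flat on a painted outline, square to it and with its gable pointing the same way as the outline's. Fill the whole row farther from the folded handle, the rest go in the nearer row; then swing the handle up until it seats fully in its upright end stop, without disturbing the houses, and leave the tools and other things around where they are.

Things in the scene. Friction and masses are not known exactly. Their poses are not given: they have to be found in the camera images.
- tray: plywood carrying tray, fixed to the bench: outside 190 mm (its x) by 260 mm (its y), floor 8 mm thick, rim 8 mm wide and 18 mm high all round. Origin: centre of its underside, on the bench. x points from the side where the folded handle lies to the far side, z up. A steel pivot plate 30 mm wide, 80 mm high, 3 mm thick is on the outside of each short side, mid-length.
- outlines (a point): centre of the tray floor's top (8 mm above the bench), axes as the tray's. Around it six dark painted house outlines, 3 mm larger all round than a house, gables to tray +x. Centres (x, y) from here: far row (away from the folded handle) (0.040, 0.072), (0.040, 0), (0.040, -0.072); near row the same with x = -0.040. A house laid right has its x along the tray's x.
- handle (a joint): swing handle of the tray, rad. 0 = folded down level, its grip outside the tray on the -x side; 1.6 = upright in its end stop. Turns about tray y through tray_pivot. Stiff: stays where left above 0.8, below it may sink to 0. A spring click stop resists from about 1.2 to 1.42 (up to 3 N at the grip), past 1.5 it draws home to 1.6. Clears houses in the tray.
- tray_pivot (a point): hinge axis of the handle: over the tray's middle, 32 mm above the bench; the axis runs along tray y
- handle_grip (a point): centre of the handle's round wooden grip: 22 mm thick, 110 mm long along tray y, 130 mm from the hinge axis. On both sides of it a 10 mm steel rod leads to two flat steel arms outside the tray's short sides (tray y = +-0.1445, 4 mm thick, 14 mm wide). Folded, the grip's centre lies 32 mm above the bench, its surface 24 mm clear of the tray's edge.
- house1: flat house-shaped wooden blank, 18 mm thick, lying flat, 25 to 50 g: 44 mm wide (its y), 54 mm from base to gable tip (its x). Straight parallel side walls from x -0.027 to +0.005, then a 90 degree gable, tip at x +0.027. Origin: middle of outline and of thickness (9 mm above what it lies on). Both faces alike; six such houses, all alike, some may be absent (None)
- house2: flat house-shaped wooden blank, 18 mm thick, lying flat, 25 to 50 g: 44 mm wide (its y), 54 mm from base to gable tip (its x). Straight parallel side walls from x -0.027 to +0.005, then a 90 degree gable, tip at x +0.027. Origin: middle of outline and of thickness (9 mm above what it lies on). Both faces alike; six such houses, all alike, some may be absent (None)
- house3: flat house-shaped wooden blank, 18 mm thick, lying flat, 25 to 50 g: 44 mm wide (its y), 54 mm from base to gable tip (its x). Straight parallel side walls from x -0.027 to +0.005, then a 90 degree gable, tip at x +0.027. Origin: middle of outline and of thickness (9 mm above what it lies on). Both faces alike; six such houses, all alike, some may be absent (None)
- house4: flat house-shaped wooden blank, 18 mm thick, lying flat, 25 to 50 g: 44 mm wide (its y), 54 mm from base to gable tip (its x). Straight parallel side walls from x -0.027 to +0.005, then a 90 degree gable, tip at x +0.027. Origin: middle of outline and of thickness (9 mm above what it lies on). Both faces alike; six such houses, all alike, some may be absent (None)
- house5: flat house-shaped wooden blank, 18 mm thick, lying flat, 25 to 50 g: 44 mm wide (its y), 54 mm from base to gable tip (its x). Straight parallel side walls from x -0.027 to +0.005, then a 90 degree gable, tip at x +0.027. Origin: middle of outline and of thickness (9 mm above what it lies on). Both faces alike; six such houses, all alike, some may be absent (None)
- house6: flat house-shaped wooden blank, 18 mm thick, lying flat, 25 to 50 g: 44 mm wide (its y), 54 mm from base to gable tip (its x). Straight parallel side walls from x -0.027 to +0.005, then a 90 degree gable, tip at x +0.027. Origin: middle of outline and of thickness (9 mm above what it lies on). Both faces alike; six such houses, all alike, some may be absent (None)
- house1_tip (a point): gable tip of house1, 27 mm from its origin along its x, at mid thickness
- house2_tip (a point): gable tip of house2, 27 mm from its origin along its x, at mid thickness
- house3_tip (a point): gable tip of house3, 27 mm from its origin along its x, at mid thickness
- house4_tip (a point): gable tip of house4, 27 mm from its origin along its x, at mid thickness
- house5_tip (a point): gable tip of house5, 27 mm from its origin along its x, at mid thickness
- house6_tip (a point): gable tip of house6, 27 mm from its origin along its x, at mid thickness
- sander: bystander: cork sanding block 66 x 110 x 30 mm, just beyond the tray
- brush: bystander: flat paint brush lying down, 190 mm long, beyond the right-hand houses
- glue: bystander: white glue bottle with orange cap, 54 mm across, 140 mm tall, beyond the tray on the left
- mug: bystander: blue mug, 76 mm across, 88 mm tall, beyond the tray on the right
Things that resemble listed ones, but are neither listed nor needed, are in the scene too. What is shaped like the house6 but blue is not meant.

How it is judged:
By the outcome, as a careful person would: the job done as asked, in the order asked, and still so for the second after the job is handed in, with the robot touching nothing.
Of house1, house2, house3, house4, house5, house6 only 4 to 6 are there at a start; the rules pass over those that are not, and their reading is None.
At some moment in a run one of house1, house2, house3, house4, house5, house6 may be knocked a few centimetres aside while the robot is not near it.
Once in a run the grip may slacken for a moment while it holds something.
It also fails if it takes over 210 s, if anything falls off the work surface, if the arm or the gripper's body presses on something with over 40 N, if the wrist force passes 120 N, or if a joint passes its speed limit or range.

## Robot

A 6-joint arm with a two-finger parallel gripper is mounted at the origin on the work surface. World frame = base frame: x ahead of the robot, y to its left, z up, the work surface at z = 0. Lengths are in mm, angles in rad, forces in N, time in s.
With the tool pointing down it reaches from about 350 to 975 mm from the base axis. Payload 7.1 kg.
Tool frame: the origin (TCP) lies midway between the tips of the shut fingers; the grasp point (between the pads) lies 19 mm behind it; z points along the fingers, y is the line along which they close (so a half turn about z gives the same grasp; the last joint's range is limited). The gripper opens to 88 mm and grips with 3 to 60 N. Pads are 20 mm wide; open, the fingers measure 115 mm over their backs; the gripper's body (75 mm by 178 mm) begins 61 mm behind the grasp point.
Start: joints at [-1.193, 0.423, 1.63, -0, 1.089, -0.019], TCP at [241.559, -576.415, 222.675] pointing down, gripper open.
Joint ranges: [-3, 3], [-0.9, 2.11], [0.09, 2.58], [-1.31, 4.45], [0.11, 2.69], [-2.54, 2.54]. Speed limits (rad/s): [2.39, 2.39, 3.01, 3.14, 3.14, 3.14].

## Interface

Orientations are given as a rotation vector (axis times angle).
In Python, from workcell import get_obs, get_image, camera_params, close_job gives the robot as it stands.
- The arm moves only by the shell command python3 -m creep 'ROWS' [OPENING]. ROWS is a JSON object of lists of equal length, an entry for each row: "delta_pos": the shift along the tool's x, y, z in m, a list of three; "twist": the turn, a rotation vector about the tool's x, y, z in degrees, a list of three. A call has 1 to 20 rows; each row shifts and turns the commanded pose from where the row before left it, along the tool's axes as they then stand; what a row does not reach is not made up. A row lasts 1/12 s, in which the tool goes at most 41.7 mm and 7.16 degrees, less where a joint would pass 70% of its speed; a pose out of reach is approached as far as the arm can. A call with a gripper value outside its range is refused whole. OPENING is the opening, from 0 (shut) to 1 (fully open), set as the call begins (- or left out, the last holds). The fingers move at their own pace and stop on an object; the grip force is fixed at half the most. Time passes only in rows, so rows that do not move let the fingers close. It gives the time, the measured TCP pose, the force, the opening and the grip force at its end, in the units of the state.
- get_obs(): the state, without advancing time (a new reading comes with each control period).
- get_image(name): name is "scene" or "top"; returns (picture, depth): 384x512x3 uint8, red, green, blue; 384x512 float32, mm along the optical axis (not along the pixel's ray), 0 where there is no reading.
- camera_params(name): a dict with "camera_matrix" (3x3 intrinsics, pixels), "extrinsics" (4x4, takes a point from camera to world coordinates). Camera axes: x right, y down, z forward; pixel columns grow to the right and rows downward; lengths in mm; the calibration is good to about 2 mm. A picture is of the moment at which its call begins. camera_params takes no time and is no camera call.
- close_job(): hands the job in; it is judged then, once.
The state is a dict: "t": time; "qpos": joint angles; "qvel": joint speeds; "joint_torque": joint torques, N m; "ee_pos": TCP position; "orientation": TCP orientation; "ft_force": force on the tool from outside, world axes, zero at the start; "moment": the same for the moment, N m; "width": finger opening in mm; "grasp_force": force on a finger pad.
Only numpy, scipy, OpenCV 4.12 (cv2) and the standard library are available. Lean on these libraries where they do the work, as an engineer would, in place of code of your own. Each camera call takes 0.05 s, during which the arm holds its last target. There are 200 camera calls.

## Working session

There is one attempt and no reset: what is moved stays moved. The work goes in short steps, Python scripts to look and compute and a shell command to move; the robot and the scene stay as the last step left them, time stands still between calls to the robot, and variables do not carry over. Pictures are saved under pics/ and viewed, at most 14 in all, crops included, and the job is handed in when it is done.

```bash
ls; mkdir -p pics; python3 - <<'E'
from workcell import *
import cv2,numpy as np
o=get_obs();print({k:np.round(v,3) for k,v in o.items()})
for n in("scene","top"):
    p,d=get_image(n);c=camera_params(n);print(n,np.round(c["camera_matrix"],1).tolist(),np.round(c["extrinsics"],3).tolist())
    cv2.imwrite(f"pics/{n}0.png",cv2.resize(p[:,:,::-1],(800,600),interpolation=cv2.INTER_CUBIC)); np.savez(f"{n}0.npz",p=p,d=d)
E
```

```text
pics
{'t': np.float64(0.0), 'qpos': array([-1.193,  0.424,  1.631,  0.   ,  1.089, -0.019]), 'qvel': array([ 0.001,  0.001,  0.   ,  0.001, -0.003, -0.   ]), 'joint_torque': array([ 3.0000e-03, -5.4461e+01, -2.7366e+01,  6.5000e-02,  2.3000e-02,
       -0.0000e+00]), 'ee_pos': array([ 241.359, -575.934,  221.914]), 'orientation': array([-3.079, -0.619,  0.   ]), 'ft_force': array([ 0.046,  0.89 , -0.279]), 'moment': array([0.003, 0.04 , 0.028]), 'grasp_force': np.float64(0.0), 'width': np.float64(87.701)}
scene [[405.9, 0.0, 253.3], [0.0, 405.9, 189.2], [0.0, 0.0, 1.0]] [[-0.511, 0.624, -0.591, 1310.365], [0.859, 0.365, -0.358, 499.469], [-0.007, -0.691, -0.723, 955.837], [0.0, 0.0, 0.0, 1.0]]
top [[370.8, 0.0, 249.1], [0.0, 370.8, 195.3], [0.0, 0.0, 1.0]] [[0.02, -0.984, 0.178, 373.704], [-1.0, -0.02, 0.003, 79.203], [0.001, -0.178, -0.984, 1335.901], [0.0, 0.0, 0.0, 1.0]]
```

View pics/top0.png

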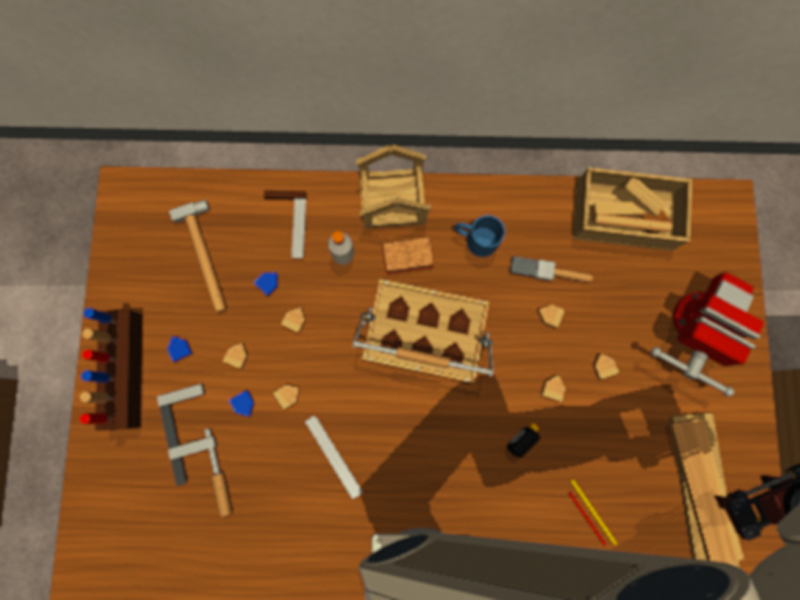

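View pics/scene0.png

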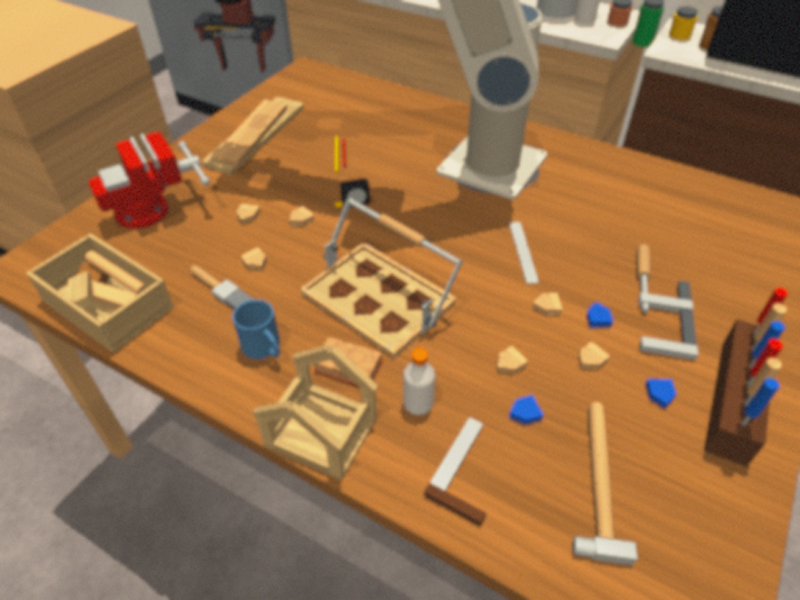

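The top view (800×600 pixels) shows six natural-wood houses. Three are on the left at (293,319), (235,355) and (287,396), and three on the right at (552,315), (606,365) and (553,388). The three blue look-alikes at (266,283), (178,349) and (242,403) are not meant. The tray is near (425,330), gables pointing away from the robot, and its handle is half raised with the grip at (423,356). Next I'll measure these.

```bash
cat > lib.py <<'E'
import cv2,numpy as np
from scipy.optimize import minimize
from workcell import *
H=np.array([[-27,-22],[5,-22],[27,0],[5,22],[-27,22]],float)
SS=8
def proj(n,P):
    c=camera_params(n);T=np.linalg.inv(np.array(c["extrinsics"]));K=np.array(c["camera_matrix"])
    q=(K@(T[:3,:3]@np.atleast_2d(P).T+T[:3,3:])).T
    return q[:,:2]/q[:,2:]
def ray(n,u,v,z):
    c=camera_params(n);E=np.array(c["extrinsics"]);K=np.array(c["camera_matrix"])
    d=E[:3,:3]@np.linalg.solve(K,[u,v,1]);o=E[:3,3];return o+d*(z-o[2])/d[2]
def R(a):return np.array([[np.cos(a),-np.sin(a)],[np.sin(a),np.cos(a)]])
def woodmask(p):
    h=cv2.cvtColor(p,cv2.COLOR_RGB2HSV).astype(int)
    # houses: pale, table: saturated orange
    return ((h[...,2]>140)&(h[...,1]<165)&(h[...,0]>8)&(h[...,0]<28)).astype(np.uint8)
def prism(n,x,y,a,z0,h,off,shape):
    q=H@R(a).T+[x,y]
    pts=np.vstack([proj(n,np.c_[q,np.full(5,z)]) for z in(z0,z0+h)])
    hull=cv2.convexHull(np.float32(pts))
    m=np.zeros(shape,np.uint8)
    cv2.fillPoly(m,[np.int32(np.round(((hull[:,0]-off+.5)*SS-.5)*16))],1,shift=4);return m
def fit_house(ims,x,y,z0=0,starts=16,a0=None,half=14):
    """ims {cam:rgb}; joint silhouette fit. returns x,y,yaw,score"""
    W={}
    for n,p in ims.items():
        u,v=np.int32(proj(n,[x,y,z0+9])[0]);o=np.array([u-half,v-half])
        if u<half or v<half or u+half>511 or v+half>383: continue
        c=p[v-half:v+half,u-half:u+half]
        lab=cv2.resize(c,None,fx=SS,fy=SS,interpolation=cv2.INTER_LINEAR)
        W[n]=(o,woodmask(lab))
    def cost(s):
        t=0
        for n,(o,m) in W.items():
            r=prism(n,s[0],s[1],s[2],z0,18,o,m.shape);t+=1-(r&m).sum()/max(1,(r|m).sum())
        return t/len(W)
    best=None
    A=[a0] if a0 is not None else np.arange(starts)*2*np.pi/starts
    for a in A:
        r=minimize(cost,[x,y,a],method='Nelder-Mead',options=dict(initial_simplex=[[x,y,a],[x+6,y,a],[x,y+6,a],[x,y,a+.25]],xatol=.02,fatol=1e-4,maxiter=150))
        if best is None or r.fun<best.fun:best=r
    return *best.x,best.fun
E
python3 - <<'E'
from lib import *
ims={n:np.load(n+"0.npz")["p"] for n in("top","scene")}
p=ims["top"]; hsv=cv2.cvtColor(p,cv2.COLOR_RGB2HSV)
s=.64
for name,(u,v) in dict(h=(293,319),h2=(606,365),table=(520,290),table2=(330,350),tabsh=(560,410),blue=(178,349),trayfl=(445,335),outl=(430,315)).items(): print(name,hsv[int(v*s),int(u*s)])
d=np.load("top0.npz")["d"]
def world(n,u,v,d):
    c=camera_params(n);E=np.array(c["extrinsics"]);K=np.array(c["camera_matrix"]);return E[:3,:3]@(np.linalg.solve(K,[u,v,1])*d)+E[:3,3]
for (u,v) in[(293,319),(235,355),(287,396),(552,315),(606,365),(553,388),(330,350),(445,335),(425,288),(430,315),(423,356)]:
    U,V=round(u*s),round(v*s);print(u,v,np.round(world("top",U,V,d[V,U]),1),d[V,U])
crop=lambda a:cv2.resize(p[a[0]:a[1],a[2]:a[3],::-1],(400,400),interpolation=cv2.INTER_CUBIC)
cv2.imwrite("pics/crop1.png",np.hstack([crop((170,290,100,220)),crop((180,270,215,325)),])) 
E
```

```text
h [ 17 163 211]
h2 [ 17 164 210]
table [ 13 207 143]
table2 [ 14 209 149]
tabsh [ 13 206  93]
blue [109 232 163]
trayfl [ 19 152 203]
outl [ 10 201  90]
293 319 [575.4 301.7  19.4] 1332.0222
235 355 [490.  432.5  19.5] 1317.0757
287 396 [401.4 307.8  15.2] 1305.1421
552 315 [ 595.1 -291.6   18.5] 1334.7745
606 365 [ 482.8 -413.1   16.4] 1316.4965
553 388 [ 431.  -290.5   17.7] 1306.3228
330 350 [507.6 218.9  -5.5] 1344.252
445 335 [547.3 -47.5  12.6] 1332.7732
425 288 [ 6.595e+02 -5.000e-01 -1.200e+00] 1366.4392
430 315 [591.5 -11.7   5. ] 1348.1962
423 356 [483.9   9.9 143. ] 1193.2372
```

View pics/crop1.png

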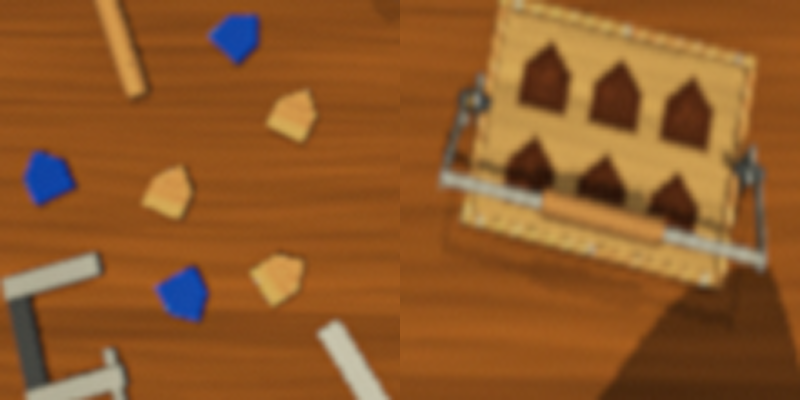

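The left crop confirms three pale-wood houses and three blue decoys. The right crop shows the tray with its six painted outlines and the raised handle, so there are six houses to place. Now I'll fit the poses.

```bash
cat >> lib.py <<'E'
def woodmask(p):
    h=cv2.cvtColor(p,cv2.COLOR_RGB2HSV).astype(int)
    return ((h[...,2]>165)&(h[...,1]<188)&(h[...,0]<30)).astype(np.uint8)
OUT=np.array([[-30,-25],[6.24,-25],[31.24,0],[6.24,25],[-30,25]],float)
CT=[(40,72),(40,0),(40,-72),(-40,72),(-40,0),(-40,-72)]
def fit_tray(ims,s0,rows):
    W={}
    for n,p in ims.items():
        reg=np.zeros((384*4,512*4),np.uint8)
        q=np.array([[-6,-118],[76,-118],[76,118],[-6,118]] if rows==3 else [[-76,-118],[76,-118],[76,118],[-76,118]],float)@R(s0[2]).T+s0[:2]
        pp=proj(n,np.c_[q,np.full(4,8)]);cv2.fillPoly(reg,[np.int32((pp+.5)*4)],1)
        big=cv2.resize(p,None,fx=4,fy=4,interpolation=cv2.INTER_LINEAR)
        h=cv2.cvtColor(big,cv2.COLOR_RGB2HSV)
        W[n]=(reg,((h[...,2]<150)&(h[...,1]>172)&(reg>0)).astype(np.uint8))
    def cost(s):
        t=0
        for n,(reg,m) in W.items():
            r=np.zeros_like(m)
            for c in CT[:rows]:
                q=(OUT+c)@R(s[2]).T+s[:2];pp=(proj(n,np.c_[q,np.full(5,8)])+.5)*4-.5
                cv2.fillPoly(r,[np.int32(np.round(pp*16))],1,shift=4)
            t+=1-(r&m).sum()/(r|m).sum()
        return t/len(W)
    r=minimize(cost,s0,method='Nelder-Mead',options=dict(initial_simplex=[s0,[s0[0]+6,s0[1],s0[2]],[s0[0],s0[1]+6,s0[2]],[s0[0],s0[1],s0[2]+.06]],xatol=.02,fatol=1e-4))
    return r.x,r.fun
E
python3 - <<'E'
from lib import *
ims={n:np.load(n+"0.npz")["p"] for n in("top","scene")}
s=.64
for (u,v) in[(293,319),(235,355),(287,396),(552,315),(606,365),(553,388)]:
    w=ray("top",u*s,v*s,12)
    for k in(["top"],["top","scene"]):
        f=fit_house({n:ims[n] for n in k},w[0],w[1]);print(u,v,k,np.round(f,3),"tip",np.round(f[:2]+R(f[2])@[27,0],0))
s0=np.array([555,-12,-.19])
for k in(["top"],["scene"],["top","scene"]):
  for rows in (3,6):
    f=fit_tray({n:ims[n] for n in k},s0,rows);print(k,rows,np.round(f[0],3),f[1])
E
```

```text
293 319 ['top'] [5.80133e+02 3.03226e+02 5.80400e+00 1.06000e-01] tip [604. 291.]Traceback (most recent call last):
  File "<stdin>", line 7, in <module>
  File "lib.py", line 41, in fit_house
    r=minimize(cost,[x,y,a],method='Nelder-Mead',options=dict(initial_simplex=[[x,y,a],[x+6,y,a],[x,y+6,a],[x,y,a+.25]],xatol=.02,fatol=1e-4,maxiter=150))
    res = _minimize_neldermead(fun, x0, args, callback, bounds=bounds,
                               **options)
    fxc = func(xc)
    fx = function(np.copy(x), *(wrapper_args + args))
  File "lib.py", line 36, in cost
    r=prism(n,s[0],s[1],s[2],z0,18,o,m.shape);t+=1-(r&m).sum()/max(1,(r|m).sum())
  File "lib.py", line 20, in prism
    pts=np.vstack([proj(n,np.c_[q,np.full(5,z)]) for z in(z0,z0+h)])
                   ~~~~^^^^^^^^^^^^^^^^^^^^^^^^^
  File "lib.py", line 7, in proj
    c=camera_params(n);T=np.linalg.inv(np.array(c["extrinsics"]));K=np.array(c["camera_matrix"])
ValueError: time passes only in moves, steps and waits
```

```bash
cat > fix.py <<'E'
t=open("lib.py").read()
t=t.replace("from workcell import *\n","from workcell import get_obs,get_image,close_job\nimport workcell,functools\ncamera_params=functools.cache(workcell.camera_params)\n",1)
open("lib.py","w").write(t)
E
python3 fix.py
cat > m0.py <<'E'
from lib import *
ims={n:np.load(n+"0.npz")["p"] for n in("top","scene")}
s=.64
for (u,v) in[(293,319),(235,355),(287,396),(552,315),(606,365),(553,388)]:
    w=ray("top",u*s,v*s,12)
    for k in(["top"],["scene"],["top","scene"]):
        f=fit_house({n:ims[n] for n in k},w[0],w[1]);print(u,v,k,np.round(f,3),"tip",np.round(f[:2]+R(f[2])@[27,0],0))
s0=np.array([555,-12,-.19])
for k in(["top"],["scene"],["top","scene"]):
  for rows in (3,6):
    f=fit_tray({n:ims[n] for n in k},s0,rows);print(k,rows,np.round(f[0],3),f[1])
E
time python3 m0.py
```

```text
293 319 ['top'] [5.80133e+02 3.03226e+02 5.80400e+00 1.06000e-01] tip [604. 291.]
293 319 ['scene'] [561.727 300.801   1.637   0.645] tip [560. 328.]
293 319 ['top', 'scene'] [5.79865e+02 3.02701e+02 5.83900e+00 4.32000e-01] tip [604. 291.]
235 355 ['top'] [4.93351e+02 4.34099e+02 5.97100e+00 1.11000e-01] tip [519. 426.]
235 355 ['scene'] [475.622 417.439   5.137   0.644] tip [487. 393.]
235 355 ['top', 'scene'] [ 4.93598e+02  4.34518e+02 -3.43000e-01  4.27000e-01] tip [519. 425.]
287 396 ['top'] [4.04663e+02 3.09664e+02 5.34500e+00 5.10000e-02] tip [421. 288.]
287 396 ['scene'] [384.429 309.057   5.23    0.703] tip [398. 286.]
287 396 ['top', 'scene'] [404.577 309.601   5.346   0.423] tip [421. 288.]
552 315 ['top'] [ 6.03953e+02 -2.90849e+02  1.17900e+00  1.24000e-01] tip [ 614. -266.]
552 315 ['scene'] [ 586.928 -310.754    5.925    0.755] tip [ 612. -320.]
552 315 ['top', 'scene'] [ 6.03679e+02 -2.92574e+02  1.18600e+00  4.71000e-01] tip [ 614. -268.]
606 365 ['top'] [ 4.85277e+02 -4.13951e+02  2.12000e-01  1.62000e-01] tip [ 512. -408.]
606 365 ['scene'] [ 489.293 -441.612    2.096    0.754] tip [ 476. -418.]
606 365 ['top', 'scene'] [ 486.538 -415.455    6.534    0.496] tip [ 513. -409.]
553 388 ['top'] [ 4.33476e+02 -2.96432e+02  6.00200e+00  1.05000e-01] tip [ 459. -304.]
553 388 ['scene'] [ 428.23  -321.037    2.029    0.719] tip [ 416. -297.]
553 388 ['top', 'scene'] [ 433.273 -296.419    6.003    0.458] tip [ 459. -304.]
['top'] 3 [ 5.57496e+02 -2.03600e+00 -1.91000e-01] 0.18417553191489366
['top'] 6 [ 5.55897e+02  5.50000e-02 -1.84000e-01] 0.3261403987981426
['scene'] 3 [ 5.48522e+02 -8.92600e+00 -1.51000e-01] 0.9938845113489356
['scene'] 6 [ 5.41568e+02 -6.84100e+00 -1.83000e-01] 0.9966744672989284
['top', 'scene'] 3 [ 5.57501e+02 -2.07300e+00 -1.91000e-01] 0.589097885552663
['top', 'scene'] 6 [ 5.55897e+02  5.50000e-02 -1.84000e-01] 0.6614571034497345
real	0m4.281s
user	0m4.757s
sys	0m0.173s
```

```bash
cat >> lib.py <<'E'
def woodmask(p):
    h=cv2.cvtColor(p,cv2.COLOR_RGB2HSV)
    t,_=cv2.threshold(h[...,1],0,1,cv2.THRESH_OTSU)
    return ((h[...,1]<t)&(h[...,0]<30)).astype(np.uint8)
E
python3 - <<'E'
from lib import *
p=np.load("scene0.npz")["p"];h=cv2.cvtColor(p,cv2.COLOR_RGB2HSV)
for xy in[(580,303),(493.5,434),(404.6,309.6),(604,-291),(486,-414),(433,-296)]:
    u,v=np.int32(proj("scene",[*xy,18])[0]);print(u,v,h[v,u],h[v-14,u],h[v,u+14],h[v,u-14])
for x in((40,0),(40,72),(0,0),(0,36)):
    q=R(-.191)@x+[557.5,-2];u,v=np.int32(proj("scene",[*q,8])[0]);print('tray',u,v,h[v,u])
E
python3 m0.py
```

```text
325 230 [ 19 132 238] [ 14 175 203] [ 15 183 191] [ 15 178 181]
379 228 [ 18 135 238] [ 15 175 204] [ 14 176 187] [ 15 175 188]
350 193 [ 19 131 239] [ 14 177 186] [ 14 179 188] [ 15 186 196]
161 165 [ 19 130 237] [ 14 172 190] [ 14 178 186] [ 15 181 192]
156 135 [ 19 133 235] [ 14 165 128] [ 14 183 185] [ 14 181 187]
190 137 [ 18 131 237] [ 15 174 113] [ 14 175 188] [ 15 177 189]
tray 232 196 [ 12 171 136]
tray 249 208 [ 12 168 129]
tray 241 190 [ 20 120 231]
tray 249 195 [ 21 119 232]
293 319 ['top'] [5.80534e+02 3.02708e+02 5.86300e+00 6.90000e-02] tip [605. 292.]
293 319 ['scene'] [5.76248e+02 2.99609e+02 5.88000e+00 4.40000e-02] tip [601. 289.]
293 319 ['top', 'scene'] [5.77401e+02 2.99991e+02 5.86900e+00 1.22000e-01] tip [602. 289.]
235 355 ['top'] [4.93270e+02 4.31723e+02 5.92300e+00 6.10000e-02] tip [519. 422.]
235 355 ['scene'] [4.88631e+02 4.28542e+02 5.95400e+00 3.80000e-02] tip [514. 420.]
235 355 ['top', 'scene'] [4.90391e+02 4.29311e+02 5.95300e+00 1.26000e-01] tip [516. 421.]
287 396 ['top'] [4.04873e+02 3.08141e+02 5.35000e+00 8.10000e-02] tip [421. 286.]
287 396 ['sc
[... 729 characters left out ...]
[ 4.33470e+02 -2.94754e+02  6.00800e+00  6.30000e-02] tip [ 459. -302.]
553 388 ['scene'] [ 4.30473e+02 -2.97990e+02 -2.64000e-01  8.50000e-02] tip [ 457. -305.]
553 388 ['top', 'scene'] [ 4.32616e+02 -2.95887e+02  6.00400e+00  1.06000e-01] tip [ 459. -303.]
['top'] 3 [ 5.57496e+02 -2.03600e+00 -1.91000e-01] 0.18417553191489366
['top'] 6 [ 5.55897e+02  5.50000e-02 -1.84000e-01] 0.3261403987981426
['scene'] 3 [ 5.48522e+02 -8.92600e+00 -1.51000e-01] 0.9938845113489356
['scene'] 6 [ 5.41568e+02 -6.84100e+00 -1.83000e-01] 0.9966744672989284
['top', 'scene'] 3 [ 5.57501e+02 -2.07300e+00 -1.91000e-01] 0.589097885552663
['top', 'scene'] 6 [ 5.55897e+02  5.50000e-02 -1.84000e-01] 0.6614571034497345
```

```bash
cat > fix.py <<'E'
t=open("lib.py").read()
t=t.replace("W[n]=(reg,((h[...,2]<150)&(h[...,1]>172)&(reg>0)).astype(np.uint8))","th,_=cv2.threshold(h[...,2][reg>0],0,1,cv2.THRESH_OTSU);W[n]=(reg,((h[...,2]<th)&(reg>0)).astype(np.uint8))")
open("lib.py","w").write(t)
E
python3 fix.py; python3 m0.py | tail -6; python3 - <<'E'
from lib import *
# grip ends in both pictures: colour mask of handle in depth: top points higher than 60mm near tray
for n in("top","scene"):
    z=np.load(n+"0.npz");d=z["d"];c=camera_params(n);E=np.array(c["extrinsics"]);K=np.array(c["camera_matrix"])
    v,u=np.mgrid[:384,:512];P=np.stack([u,v,np.ones_like(u)],-1)@np.linalg.inv(K).T*d[...,None]@E[:3,:3].T+E[:3,3]
    q=(P[...,:2]-[557,-2])@R(-.191)   # tray frame
    m=(d>0)&(abs(q[...,0]+60)<60)&(abs(q[...,1])<50)&(P[...,2]>90)
    print(n,m.sum(),np.round(q[m].mean(0),1),np.round(np.percentile(P[m][:,2],[5,25,50,75,95]),1))
E
```

```text
['top'] 3 [ 5.56935e+02 -1.54400e+00 -1.87000e-01] 0.1261591546258357
['top'] 6 [ 5.56977e+02 -1.86200e+00 -1.82000e-01] 0.2943784720452576
['scene'] 3 [ 5.53031e+02 -3.16200e+00 -1.92000e-01] 0.14184317260027035
['scene'] 6 [ 5.54371e+02 -3.19000e+00 -1.92000e-01] 0.21594684385382057
['top', 'scene'] 3 [ 5.5508e+02 -1.6770e+00 -1.8400e-01] 0.15207737343621985
['top', 'scene'] 6 [ 5.55755e+02 -2.39400e+00 -1.89000e-01] 0.26200100675616605
top 211 [-77.2  -0.3] [138.5 143.3 145.7 148.  150.3]
scene 197 [-71.9  -0.1] [134.7 141.  145.6 147.9 150.3]
```

```bash
cat >> lib.py <<'E'
from scipy.spatial.transform import Rotation as Ro
TR=np.array([555.,-2.5]);TA=-.189
def tw(x,y):return R(TA)@[x,y]+TR
def pose():
    o=get_obs();M=Ro.from_rotvec(o["orientation"]).as_matrix();return np.array(o["ee_pos"]),M,np.degrees(np.arctan2(M[1,0],M[0,0])),o
def plan(*wps,yaw=None):
    """print turn first, then tool-axis shifts (mm) leg by leg at the new yaw"""
    p,M,a,o=pose();b=a if yaw is None else yaw
    t=(a-b+180)%360-180
    print("t %.1f at"%o["t"],np.round(p,1),"yaw %.1f"%a,"z-tilt",np.round(M[:,2],3),"| twist z %.1f deg"%t)
    c,s=np.cos(np.radians(b)),np.sin(np.radians(b))
    for w in wps:
        d=np.array(w,float)-p;print(" to",np.round(w,1),"tool d",np.round([c*d[0]+s*d[1],s*d[0]-c*d[1],-d[2]],1));p=np.array(w,float)
E
python3 - <<'E'
from lib import *
g=lambda th,top=0:(*tw(-130*np.cos(th),0),32+130*np.sin(th)+11+top)
plan((*tw(-74,0),200),(*tw(-74,0),158),*[g(t,-2) for t in(.8,.65,.5,.35,.2,.1,0)],yaw=79.1)
E
```

```text
t 0.1 at [ 241.4 -576.   222. ] yaw 22.7 z-tilt [-0.001  0.001 -1.   ] | twist z -56.4 deg
 to [482.3  11.4 200. ] tool d [622.3 125.5  22. ]
 to [482.3  11.4 158. ] tool d [ 0.  0. 42.]
 to [466.   14.5 134.3] tool d [ -0.  -16.6  23.7]
 to [453.4  16.9 119.7] tool d [ -0.  -12.9  14.6]
 to [442.9  18.9 103.3] tool d [ -0.  -10.6  16.3]
 to [435.1  20.4  85.6] tool d [-0.  -8.  17.7]
 to [429.9  21.4  66.8] tool d [-0.  -5.3 18.7]
 to [428.   21.8  54. ] tool d [-0.  -1.9 12.8]
 to [427.3  21.9  41. ] tool d [-0.  -0.6 13. ]
```

```bash
python3 -m creep '{"delta_pos":[[0,0,0],[0,0,0],[0,0,0],[0,0,0],[0,0,0],[0,0,0],[0,0,0],[0,0,0],[0.03,0.006,0.001],[0.03,0.006,0.001],[0.03,0.006,0.001],[0.03,0.006,0.001],[0.03,0.006,0.001],[0.03,0.006,0.001],[0.03,0.006,0.001],[0.03,0.006,0.001],[0.03,0.006,0.001],[0.03,0.006,0.001],[0.03,0.006,0.001],[0.03,0.006,0.001]],"twist":[[0,0,-7.05],[0,0,-7.05],[0,0,-7.05],[0,0,-7.05],[0,0,-7.05],[0,0,-7.05],[0,0,-7.05],[0,0,-7.05],[0,0,0],[0,0,0],[0,0,0],[0,0,0],[0,0,0],[0,0,0],[0,0,0],[0,0,0],[0,0,0],[0,0,0],[0,0,0],[0,0,0]]}' 0
python3 -m creep '{"delta_pos":[[0.03,0.006,0.001],[0.03,0.006,0.001],[0.03,0.006,0.001],[0.03,0.006,0.001],[0.03,0.006,0.001],[0.03,0.006,0.001],[0.03,0.006,0.001],[0.03,0.006,0.001],[0.022,0.0055,0.002],[0,0,0]],"twist":[[0,0,0],[0,0,0],[0,0,0],[0,0,0],[0,0,0],[0,0,0],[0,0,0],[0,0,0],[0,0,0],[0,0,0]]}'
python3 - <<'E'
from lib import *
g=lambda th,top=0:(*tw(-130*np.cos(th),0),32+130*np.sin(th)+11+top)
plan((*tw(-74,0),158),*[g(t,-2) for t in(.8,.65,.5,.35,.2,.1,0)],yaw=79.1)
E
```

```text
t: 1.77
ee_pos: [380.2, -234.9, 210.5]
orientation: [-2.422, -2.001, 0.0]
ft_force: [0.9, -0.4, -0.1]
width: 0.9
grasp_force: 0.0
t: 2.6
ee_pos: [483.3, 13.7, 200.4]
orientation: [-2.419, -2.005, -0.001]
ft_force: [0.2, -0.3, 0.2]
width: 0.4
grasp_force: 0.0
t 2.6 at [483.3  13.7 200.4] yaw 79.3 z-tilt [ 0.001  0.001 -1.   ] | twist z 0.2 deg
 to [482.3  11.4 158. ] tool d [-2.5 -0.5 42.4]
 to [466.   14.5 134.3] tool d [ -0.  -16.6  23.7]
 to [453.4  16.9 119.7] tool d [ -0.  -12.9  14.6]
 to [442.9  18.9 103.3] tool d [ -0.  -10.6  16.3]
 to [435.1  20.4  85.6] tool d [-0.  -8.  17.7]
 to [429.9  21.4  66.8] tool d [-0.  -5.3 18.7]
 to [428.   21.8  54. ] tool d [-0.  -1.9 12.8]
 to [427.3  21.9  41. ] tool d [-0.  -0.6 13. ]
```

```bash
python3 -m creep '{"delta_pos":[[-0.0025,0,0.014],[0,0,0.014],[0,0,0.014],[0,-0.008,0.012],[0,-0.0085,0.012],[0,-0.0065,0.0075],[0,-0.0065,0.0075],[0,-0.0055,0.008],[0,-0.005,0.008],[0,-0.004,0.009],[0,-0.004,0.009],[0,-0.0027,0.0095],[0,-0.0026,0.0095],[0,-0.002,0.0125],[0,-0.0005,0.012],[0,0,0],[0,0,0]],"twist":[[0,0,0],[0,0,0],[0,0,0],[0,0,0],[0,0,0],[0,0,0],[0,0,0],[0,0,0],[0,0,0],[0,0,0],[0,0,0],[0,0,0],[0,0,0],[0,0,0],[0,0,0],[0,0,0],[0,0,0]]}'
python3 - <<'E'
from lib import *
plan()
p,d=get_image("scene");cv2.imwrite("pics/s1.png",cv2.resize(p[100:280,120:360,::-1],(800,600),interpolation=cv2.INTER_CUBIC))
E
```

```text
t: 4.02
ee_pos: [427.1, 18.5, 42.7]
orientation: [2.422, 2.001, 0.0]
ft_force: [-3.4, -0.3, 16.1]
width: 0.2
grasp_force: 8.4
t 4.0 at [427.1  18.5  42.7] yaw 79.1 z-tilt [ 0. -0. -1.] | twist z 0.0 deg
```

View pics/s1.png

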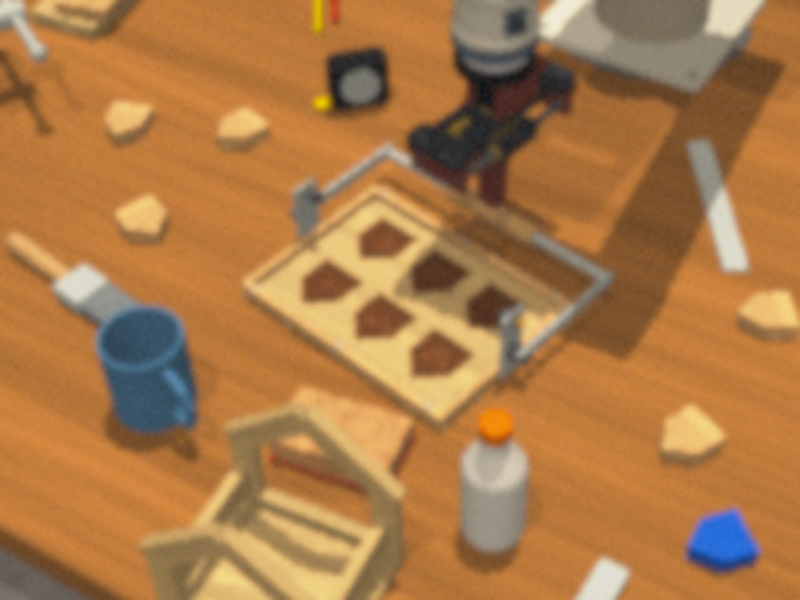

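The handle is folded: the tip stopped at z 42.7, where the grip's top should be at 43. Next I'll pick the house at (552,315), D. I'll take its pose from both cameras and refit the tray on the way.

```bash
cat >> lib.py <<'E'
def gp(f,off=-10):return R(f[2])@[off,0]+f[:2]
def both(x,y,a0=None,z0=0):
    """mean of the two cameras' fits, with their difference"""
    ims={n:get_image(n)[0] for n in("top","scene")};r=[]
    for n in ims:
        f=np.array(fit_house({n:ims[n]},x,y,z0,a0=a0));r.append(f)
    print("house top",np.round(r[0],2),"scene",np.round(r[1],2))
    return ims,np.array([*(r[0][:2]+r[1][:2])/2,np.angle(np.exp(1j*r[0][2])+np.exp(1j*r[1][2]))])
E
python3 - <<'E'
from lib import *
ims,f=both(600,-290,1.16)
print(f);g=gp(f);plan((*pose()[0][:2],140),(*g,140),(*g,40),(*g,3),yaw=np.degrees(f[2]))
E
```

```text
house top [ 6.0164e+02 -2.8868e+02  1.1400e+00  5.0000e-02] scene [ 5.9691e+02 -2.9146e+02  1.2200e+00  6.0000e-02]
[ 599.27454657 -290.07024777    1.17817334]
t 4.2 at [427.1  18.5  42.7] yaw 79.1 z-tilt [ 0.001 -0.    -1.   ] | twist z 11.6 deg
 to [427.1  18.5 140. ] tool d [  0.    0.  -97.3]
 to [ 595.4 -299.3  140. ] tool d [-229.2  277.2   -0. ]
 to [ 595.4 -299.3   40. ] tool d [  0.   0. 100.]
 to [ 595.4 -299.3    3. ] tool d [ 0.  0. 37.]
```

```bash
python3 -m creep '{"delta_pos":[[0,0,-0.0243],[0,0,-0.0243],[0,0,-0.0243],[0,0,-0.0243],[-0.0191,0.0231,0],[-0.0191,0.0231,0],[-0.0191,0.0231,0],[-0.0191,0.0231,0],[-0.0191,0.0231,0],[-0.0191,0.0231,0],[-0.0191,0.0231,0],[-0.0191,0.0231,0],[-0.0191,0.0231,0],[-0.0191,0.0231,0],[-0.0191,0.0231,0],[-0.0191,0.0231,0],[0,0,0.025],[0,0,0.025],[0,0,0.025],[0,0,0.022]],"twist":[[0,0,0],[0,0,0],[0,0,5.8],[0,0,5.8],[0,0,0],[0,0,0],[0,0,0],[0,0,0],[0,0,0],[0,0,0],[0,0,0],[0,0,0],[0,0,0],[0,0,0],[0,0,0],[0,0,0],[0,0,0],[0,0,0],[0,0,0],[0,0,0]]}' 0.75
python3 -m creep '{"delta_pos":[[0,0,0]],"twist":[[0,0,0]]}'
python3 - <<'E'
from lib import *
ims={n:get_image(n)[0] for n in("top","scene")}
for n in ims:
    for r in(3,6):
        f=fit_tray({n:ims[n]},np.array([555.5,-2.4,-.189]),r);print(n,r,np.round(f[0],3),round(f[1],3))
plan((595.4,-299.3,3))
p=ims["scene"];cv2.imwrite("pics/s2.png",cv2.resize(p[90:240,100:300,::-1],(800,600),interpolation=cv2.INTER_CUBIC))
E
```

```text
t: 5.83
ee_pos: [594.8, -299.6, 40.3]
orientation: [-2.612, -1.745, 0.0]
ft_force: [0.5, -0.0, -0.6]
width: 65.8
grasp_force: 0.0
t: 5.92
ee_pos: [592.2, -298.0, 37.2]
orientation: [-2.607, -1.742, 0.006]
ft_force: [-0.5, 0.2, -0.1]
width: 65.7
grasp_force: 0.0
top 3 [ 5.53943e+02 -3.45000e-01 -2.22000e-01] 0.442
top 6 [ 5.55727e+02 -2.10900e+00 -1.83000e-01] 0.448
scene 3 [ 5.49334e+02 -2.93700e+00 -2.22000e-01] 0.392
scene 6 [ 5.53886e+02 -2.61400e+00 -2.14000e-01] 0.439
t 6.0 at [ 594.8 -299.    41.6] yaw 67.5 z-tilt [-0.001  0.001 -1.   ] | twist z 0.0 deg
 to [ 595.4 -299.3    3. ] tool d [-0.   0.6 38.6]
```

View pics/s2.png

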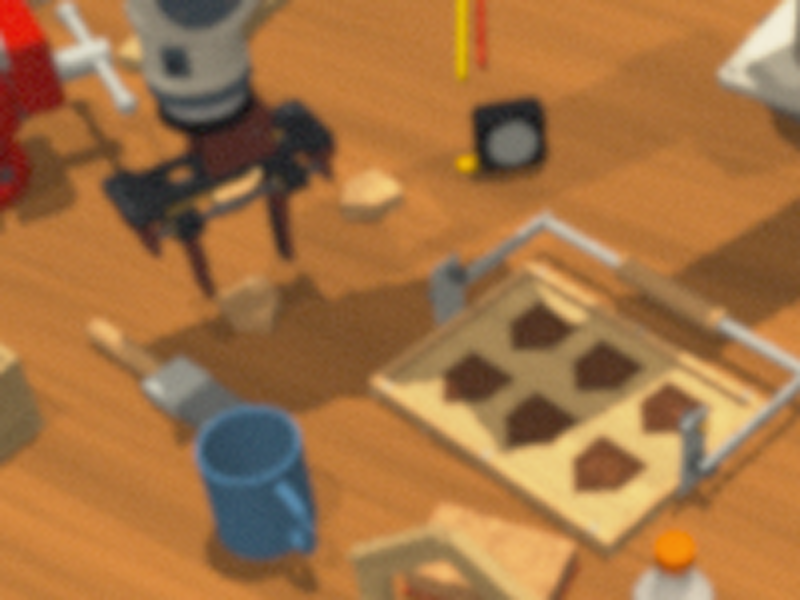

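```bash
python3 -m creep '{"delta_pos":[[0,0,0.013],[0,0,0.013],[0,0,0.012],[0,0,0]],"twist":[[0,0,0],[0,0,0],[0,0,0],[0,0,0]]}'
python3 -m creep '{"delta_pos":[[0,0,0],[0,0,0],[0,0,0],[0,0,0],[0,0,0],[0,0,0],[0,0,0],[0,0,0]],"twist":[[0,0,0],[0,0,0],[0,0,0],[0,0,0],[0,0,0],[0,0,0],[0,0,0],[0,0,0]]}' 0.3
python3 - <<'E'
from lib import *
plan((*pose()[0][:2],70))
ims,f=both(599,-290,1.178);print(f)
E
```

```text
t: 6.35
ee_pos: [593.9, -298.1, 1.9]
orientation: [-2.609, -1.745, 0.003]
ft_force: [-1.1, 0.6, -0.2]
width: 66.0
grasp_force: 0.0
t: 7.02
ee_pos: [595.9, -299.1, 5.0]
orientation: [2.611, 1.746, 0.001]
ft_force: [-0.4, 0.8, 4.7]
width: 43.9
grasp_force: 30.0
t 7.0 at [ 595.9 -299.1    5. ] yaw 67.5 z-tilt [ 0.001 -0.    -1.   ] | twist z 0.0 deg
 to [ 595.9 -299.1   70. ] tool d [  0.   0. -65.]
house top [ 602.99 -307.01    1.49    0.66] scene [ 599.   -290.      1.18    1.  ]
[ 600.9936115  -298.50689139    1.33597345]
```

```bash
cat >> lib.py <<'E'
TR=np.array([555.,-2.4]);TA=-.1895
import json
def load():return json.load(open("cmd.json"))
def did(*rows):
    """book the typed rows: (n,dx,dy,dz mm,twist deg) -> commanded x,y,z,yaw"""
    x,y,z,a=load()
    for n,dx,dy,dz,t in rows:
        for _ in range(n):
            c,s=np.cos(np.radians(a)),np.sin(np.radians(a))
            x+=c*dx+s*dy;y+=s*dx-c*dy;z-=dz;a-=t
    json.dump([x,y,z,a],open("cmd.json","w"))
    p,M,b,o=pose();print("t %.1f cmd"%o["t"],np.round([x,y,z,a],2),"meas",np.round(p,1),"%.1f"%b,"w %.1f F %.0f"%(o["width"],o["grasp_force"]),np.round(o["ft_force"],1))
def plan(*wps,yaw=None):
    x,y,z,a=load();p=np.array([x,y,z]);b=a if yaw is None else yaw
    c,s=np.cos(np.radians(b)),np.sin(np.radians(b))
    print("twist z %.1f"%((a-b+180)%360-180))
    for w in wps:
        d=np.array(w,float)-p;print(" to",np.round(w,1),"tool d",np.round([c*d[0]+s*d[1],s*d[0]-c*d[1],-d[2]],1));p=np.array(w,float)
TD=np.degrees(TA)
E
echo '[595.4,-298.9,4.4,67.535]' > cmd.json
python3 - <<'E'
from lib import *
t=tw(40-9.64,-72)
plan((595.4,-298.9,120),(*t,120),(*t,40),(*t,12.9),yaw=TD)
E
```

```text
twist z 78.4
 to [ 595.4 -298.9  120. ] tool d [   0.    -0.  -115.6]
 to [571.3 -78.8 120. ] tool d [ -65.2 -211.6   -0. ]
 to [571.3 -78.8  40. ] tool d [ 0. -0. 80.]
 to [571.3 -78.8  12.9] tool d [ 0.  -0.  27.1]
```

```bash
python3 -m creep '{"delta_pos":[[0,0,-0.0231],[0,0,-0.0231],[0,0,-0.0231],[0,0,-0.0231],[0,0,-0.0232],[0,0,0],[0,0,0],[0,0,0],[0,0,0],[0,0,0],[0,0,0],[0,0,0],[-0.0081,-0.0265,0],[-0.0081,-0.0265,0],[-0.0081,-0.0265,0],[-0.0081,-0.0265,0],[-0.0081,-0.0265,0],[-0.0081,-0.0265,0],[-0.0081,-0.0265,0],[-0.0081,-0.0265,0]],"twist":[[0,0,6.5],[0,0,6.5],[0,0,6.5],[0,0,6.5],[0,0,6.5],[0,0,6.5],[0,0,6.5],[0,0,6.5],[0,0,6.5],[0,0,6.5],[0,0,6.7],[0,0,6.7],[0,0,0],[0,0,0],[0,0,0],[0,0,0],[0,0,0],[0,0,0],[0,0,0],[0,0,0]]}' 
python3 -m creep '{"delta_pos":[[0,0,0.02],[0,0,0.02],[0,0,0.02],[0,0,0.02],[0,0,0]],"twist":[[0,0,0],[0,0,0],[0,0,0],[0,0,0],[0,0,0]]}'
python3 - <<'E'
from lib import *
did((5,0,0,-23.12,6.5),(5,0,0,0,6.5),(2,0,0,0,6.7),(8,-8.1,-26.5,0,0),(4,0,0,20,0))
t=tw(40-9.64,-72);plan((*t,12.9),yaw=TD)
p=get_image("scene")[0];cv2.imwrite("pics/s3.png",cv2.resize(p[110:230,150:310,::-1],(800,600),interpolation=cv2.INTER_CUBIC))
E
```

```text
t: 8.78
ee_pos: [571.0, -77.2, 119.7]
orientation: [-3.127, 0.298, 0.001]
ft_force: [0.2, -0.0, -0.9]
width: 43.6
grasp_force: 30.0
t: 9.2
ee_pos: [568.8, -77.9, 36.4]
orientation: [-3.127, 0.297, 0.01]
ft_force: [-1.4, -0.2, -0.8]
width: 44.0
grasp_force: 30.0
t 9.2 cmd [571.72 -78.49  40.   -10.87] meas [568.8 -77.9  36.4] -10.9 w 44.0 F 30 [-1.4 -0.2 -0.8]
twist z -0.0
 to [571.3 -78.8  12.9] tool d [-0.4  0.4 27.1]
```

View pics/s3.png

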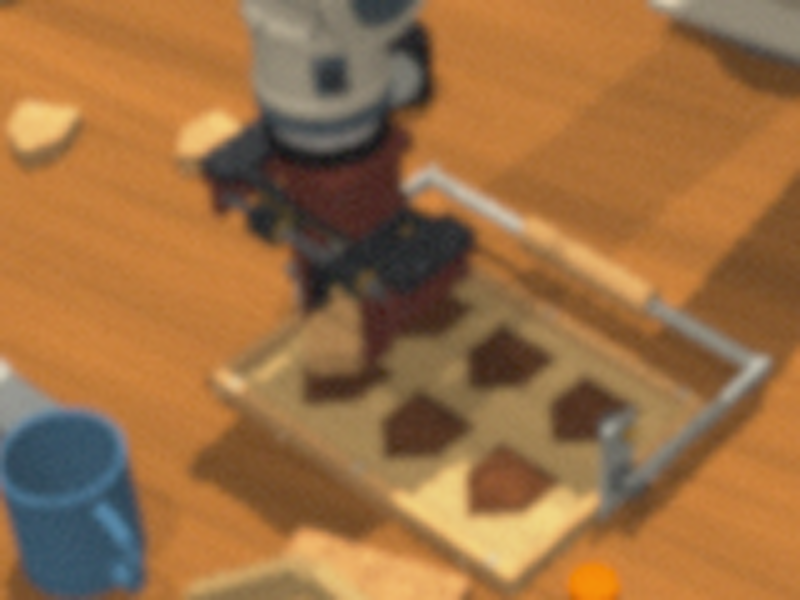

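```bash
python3 -m creep '{"delta_pos":[[-0.0004,0.0004,0.009],[0,0,0.009],[0,0,0.006],[0,0,0.003],[0,0,0],[0,0,0]],"twist":[[0,0,0],[0,0,0],[0,0,0],[0,0,0],[0,0,0],[0,0,0]]}' 
python3 -m creep '{"delta_pos":[[0,0,0],[0,0,0],[0,0,0],[0,0,0],[0,0,-0.01],[0,0,-0.025],[0,0,-0.03],[0,0,-0.03],[0,0,-0.03]],"twist":[[0,0,0],[0,0,0],[0,0,0],[0,0,0],[0,0,0],[0,0,0],[0,0,0],[0,0,0],[0,0,0]]}' 0.66
python3 - <<'E'
from lib import *
did((1,-.4,.4,27,0),(1,0,0,-125,0))
import sys
# next house E, seen by both
ims,f=both(484.8,-412.2,.36);print(np.round(f,2));g=gp(f)
plan((*g,138),(*g,40),(*g,4.4),yaw=np.degrees(f[2]))
json.dump([*f],open("f.json","w"))
E
```

```text
t: 9.75
ee_pos: [571.4, -78.9, 13.1]
orientation: [3.127, -0.298, 0.001]
ft_force: [0.0, 0.6, -0.3]
width: 43.5
grasp_force: 30.0
t: 10.5
ee_pos: [571.0, -78.8, 139.9]
orientation: [-3.127, 0.297, 0.0]
ft_force: [0.0, 0.9, -0.4]
width: 57.7
grasp_force: 0.0
t 10.5 cmd [571.25 -78.8  138.   -10.87] meas [571.  -78.8 139.9] -10.9 w 57.7 F 0 [ 0.   0.9 -0.4]
house top [ 4.8635e+02 -4.1127e+02  3.4000e-01  6.0000e-02] scene [ 4.8326e+02 -4.1323e+02  3.6000e-01  6.0000e-02]
[ 4.8480e+02 -4.1225e+02  3.5000e-01]
twist z -30.9
 to [ 475.4 -415.7  138. ] tool d [-205.7  283.5   -0. ]
 to [ 475.4 -415.7   40. ] tool d [ 0.  0. 98.]
 to [ 475.4 -415.7    4.4] tool d [ 0.   0.  35.6]
```

```bash
python3 -m creep '{"delta_pos":[[0,0,0],[0,0,0],[0,0,0],[0,0,0],[0,0,0],[-0.0171,0.0236,0],[-0.0171,0.0236,0],[-0.0171,0.0236,0],[-0.0171,0.0236,0],[-0.0171,0.0236,0],[-0.0171,0.0236,0],[-0.0171,0.0236,0],[-0.0171,0.0236,0],[-0.0171,0.0236,0],[-0.0171,0.0236,0],[-0.0171,0.0236,0],[-0.0171,0.0236,0],[0,0,0.03],[0,0,0.03],[0,0,0.03]],"twist":[[0,0,-6.2],[0,0,-6.2],[0,0,-6.2],[0,0,-6.2],[0,0,-6.1],[0,0,0],[0,0,0],[0,0,0],[0,0,0],[0,0,0],[0,0,0],[0,0,0],[0,0,0],[0,0,0],[0,0,0],[0,0,0],[0,0,0],[0,0,0],[0,0,0],[0,0,0]]}' 0.75
python3 -m creep '{"delta_pos":[[-0.0005,0.0003,0.014],[0,0,0.014],[0,0,0.011],[0,0,0.0046],[0,0,0]],"twist":[[0,0,0],[0,0,0],[0,0,0],[0,0,0],[0,0,0]]}'
python3 -m creep '{"delta_pos":[[0,0,0],[0,0,0],[0,0,0],[0,0,0],[0,0,0],[0,0,0],[0,0,0]],"twist":[[0,0,0],[0,0,0],[0,0,0],[0,0,0],[0,0,0],[0,0,0],[0,0,0]]}' 0.3
python3 - <<'E'
from lib import *
did((1,0,0,0,-30.9),(12,-17.1,23.6,90/12,0),(1,-.5,.3,43.6,0))
ims={n:get_image(n)[0] for n in("top","scene")}
h=tw(40,-72)
for n in ims:
    f=np.array(fit_house({n:ims[n]},*h,8,a0=TA))
    off=np.array([1.95,.8])*(1 if n=="top" else -1)  # camera vs mean
    print("D placed",n,np.round(f,2),"err in tray frame",np.round((f[:2]-off-h)@R(TA),1),np.round(np.degrees(f[2]-TA),1))
json.dump(0,open("x.json","w"))
f=json.load(open("f.json"));x,y,z,a=load();o=(R(f[2]).T@(np.array([x,y])-f[:2]));print("grasp off",o)
t=tw(40+o[0],0);plan((x,y,120),(*t,120),(*t,12.9),yaw=TD)
E
```

```text
t: 12.27
ee_pos: [475.0, -416.0, 47.2]
orientation: [3.093, 0.544, 0.001]
ft_force: [0.4, -0.4, -0.4]
width: 65.7
grasp_force: 0.0
t: 12.68
ee_pos: [475.1, -415.4, 3.9]
orientation: [-3.093, -0.547, 0.001]
ft_force: [-0.0, 0.4, 0.0]
width: 65.6
grasp_force: 0.0
t: 13.27
ee_pos: [475.6, -416.1, 5.4]
orientation: [3.093, 0.546, 0.001]
ft_force: [-0.6, 0.5, 4.8]
width: 43.8
grasp_force: 30.0
t 13.3 cmd [ 475.13 -415.62    4.4    20.03] meas [ 475.6 -416.1    5.4] 20.0 w 43.8 F 30 [-0.6  0.5  4.8]
D placed top [614.51 -58.15  -1.38   0.73] err in tray frame [27.2 27.3] -68.0
D placed scene [ 5.9101e+02 -6.9140e+01 -5.3000e-01  7.1000e-01] err in tray frame [ 9.7 14.4] -19.5
grasp off [-10.24177822   0.15606885]
twist z 30.9
 to [ 475.1 -415.6  120. ] tool d [   0.    -0.  -115.6]
 to [584.2  -8.  120. ] tool d [  30.4 -420.9   -0. ]
 to [584.2  -8.   12.9] tool d [  0.   -0.  107.1]
```

```bash
python3 - <<'E'
from lib import *
out=[]
for n in("top","scene"):
    p,d=get_image(n);u,v=np.int32(proj(n,[*tw(20,-45),12])[0])
    c=p[v-22:v+22,u-16:u+16] if n=="top" else p[v-22:v+22,u-16:u+16]
    c=p[v-20:v+20,u-20:u+20]
    b=cv2.resize(c[:,:,::-1],(400,400),interpolation=cv2.INTER_CUBIC);out.append(b)
    print(n,u,v,"median depth height?")
cv2.imwrite("pics/c4.png",np.hstack(out))
E
```

```text
top 285 208 median depth height?
scene 227 185 median depth height?
```

View pics/c4.png

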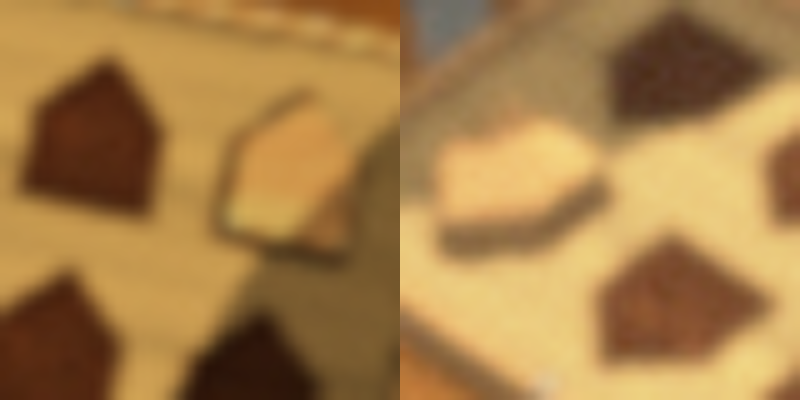

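The crop shows D lying on the right far outline, square to it, at (295,180) in the left half. Continuing with E to the middle far outline.

```bash
python3 -m creep '{"delta_pos":[[0,0,-0.0231],[0,0,-0.0231],[0,0,-0.0231],[0,0,-0.0231],[0,0,-0.0232],[0.002,-0.028,0],[0.002,-0.028,0],[0.002,-0.028,0],[0.002,-0.028,0],[0.002,-0.028,0],[0.002,-0.028,0],[0.002,-0.028,0],[0.002,-0.028,0],[0.002,-0.028,0],[0.002,-0.028,0],[0.002,-0.028,0],[0.002,-0.028,0],[0.002,-0.028,0],[0.002,-0.028,0],[0.002,-0.028,0]],"twist":[[0,0,6.2],[0,0,6.2],[0,0,6.2],[0,0,6.2],[0,0,6.1],[0,0,0],[0,0,0],[0,0,0],[0,0,0],[0,0,0],[0,0,0],[0,0,0],[0,0,0],[0,0,0],[0,0,0],[0,0,0],[0,0,0],[0,0,0],[0,0,0],[0,0,0]]}'
python3 -m creep '{"delta_pos":[[0.0004,-0.0009,0.027],[0,0,0.027],[0,0,0.027],[0,0,0.012],[0,0,0.009],[0,0,0.005],[0,0,0],[0,0,0]],"twist":[[0,0,0],[0,0,0],[0,0,0],[0,0,0],[0,0,0],[0,0,0],[0,0,0],[0,0,0]]}'
python3 - <<'E'
from lib import *
did((1,0,0,-115.6,30.9),(15,2,-28,0,0),(1,.4,-.9,107,0))
E
```

```text
t: 15.13
ee_pos: [583.8, -7.4, 120.1]
orientation: [3.127, -0.297, -0.0]
ft_force: [0.1, -0.3, -0.1]
width: 43.5
grasp_force: 30.0
t: 15.8
ee_pos: [585.1, -8.2, 13.9]
orientation: [-3.127, 0.298, -0.003]
ft_force: [0.8, -0.2, -0.3]
width: 43.6
grasp_force: 30.0
t 15.8 cmd [584.32  -7.99  13.   -10.87] meas [585.1  -8.2  13.9] -10.9 w 43.6 F 30 [ 0.8 -0.2 -0.3]
```

Release, retreat, then locate F.

```bash
python3 -m creep '{"delta_pos":[[0,0,0],[0,0,0],[0,0,0],[0,0,0],[0,0,-0.01],[0,0,-0.025],[0,0,-0.03],[0,0,-0.03],[0,0,-0.03]],"twist":[[0,0,0],[0,0,0],[0,0,0],[0,0,0],[0,0,0],[0,0,0],[0,0,0],[0,0,0],[0,0,0]]}' 0.66
python3 - <<'E'
from lib import *
did((1,0,0,-125,0))
ims,f=both(432,-296.5,-.27);print(np.round(f,2));g=gp(f)
plan((*g,138),(*g,48),(*g,4.4),yaw=np.degrees(f[2]))
json.dump([*f],open("f.json","w"))
E
```

```text
t: 16.55
ee_pos: [584.0, -8.0, 139.9]
orientation: [3.127, -0.297, -0.0]
ft_force: [-0.1, 0.7, 0.2]
width: 58.0
grasp_force: 0.0
t 16.6 cmd [584.32  -7.99 138.   -10.87] meas [584.   -8.  139.9] -10.9 w 58.0 F 0 [-0.1  0.7  0.2]
house top [ 4.3368e+02 -2.9494e+02 -2.8000e-01  6.0000e-02] scene [ 4.3159e+02 -2.9724e+02 -2.6000e-01  1.2000e-01]
[ 4.3264e+02 -2.9609e+02 -2.7000e-01]
twist z 4.7
 to [ 423.  -293.4  138. ] tool d [-78.6 318.3  -0. ]
 to [ 423.  -293.4   48. ] tool d [ 0. -0. 90.]
 to [ 423.  -293.4    4.4] tool d [ 0.  -0.  43.6]
```

```bash
python3 -m creep '{"delta_pos":[[-0.0006,0.0003,0],[-0.0065,0.0265,0],[-0.0065,0.0265,0],[-0.0065,0.0265,0],[-0.0065,0.0265,0],[-0.0065,0.0265,0],[-0.0065,0.0265,0],[-0.0065,0.0265,0],[-0.0065,0.0265,0],[-0.0065,0.0265,0],[-0.0065,0.0265,0],[-0.0065,0.0265,0],[-0.0065,0.0265,0],[0,0,0.03],[0,0,0.03],[0,0,0.03],[0,0,0.014],[0,0,0.014],[0,0,0.011],[0,0,0.0046]],"twist":[[0,0,4.7],[0,0,0],[0,0,0],[0,0,0],[0,0,0],[0,0,0],[0,0,0],[0,0,0],[0,0,0],[0,0,0],[0,0,0],[0,0,0],[0,0,0],[0,0,0],[0,0,0],[0,0,0],[0,0,0],[0,0,0],[0,0,0],[0,0,0]]}' 0.75
python3 -m creep '{"delta_pos":[[0,0,0],[0,0,0]],"twist":[[0,0,0],[0,0,0]]}'
python3 -m creep '{"delta_pos":[[0,0,0],[0,0,0],[0,0,0],[0,0,0],[0,0,0],[0,0,0],[0,0,0]],"twist":[[0,0,0],[0,0,0],[0,0,0],[0,0,0],[0,0,0],[0,0,0],[0,0,0]]}' 0.3
cat > fitin.py <<'E'
from lib import *
def fitin(n,p,slot,q0=(0,0,0)):
    """intensity fit of a house in its slot: x,y (tray mm), yaw err deg, from camera n's own tray frame"""
    off=np.array([1.95,.8])*(1 if n=="top" else -1)
    V=cv2.cvtColor(p,cv2.COLOR_RGB2HSV)[...,2].astype(float)
    P=lambda q,z:proj(n,np.c_[np.asarray(q)@R(TA).T+TR+off,np.full(len(q),z)])
    u,v=np.int32(P([slot],12)[0]);k=11;S=8
    w=V[v-k:v+k+1,u-k:u+k+1]
    def ras(polys):
        m=np.zeros(((2*k+1)*S,)*2,np.uint8)
        for pp in polys:cv2.fillPoly(m,[np.int32(np.round(((pp-[u-k,v-k]+.5)*S-.5)*16))],1,shift=4)
        return m
    ol=ras([P(OUT+slot,8)])
    rim=np.array([[-87,-122],[87,-122],[87,122],[-87,122]],float)
    fl=cv2.erode(ras([P(rim,8)]),np.ones((9,9)))
    for c in CT:
        if tuple(c)!=tuple(slot): fl&=1-cv2.dilate(ras([P(OUT+c,8)]),np.ones((25,25)))
    valid=cv2.resize(fl.astype(float),w.shape,interpolation=cv2.INTER_AREA)>.99
    def cost(s):
        q=(H@R(np.radians(s[2])).T)+[slot[0]+s[0],slot[1]+s[1]]
        top=ras([P(q,26)]);hull=ras([cv2.convexHull(np.float32(np.vstack([P(q,8),P(q,26)])))[:,0]])
        side=hull&(1-top);dk=ol&(1-hull);bg=1-(hull|dk)
        A=np.stack([cv2.resize(cv2.GaussianBlur(m.astype(float),(0,0),.6*S),w.shape,interpolation=cv2.INTER_AREA)[valid] for m in(bg,dk,top,side)],1)
        c,*_=np.linalg.lstsq(np.vstack([A,np.eye(4)*.3]),np.r_[w[valid],np.array([.9,.4,.95,.7])*w.max()*.3],rcond=None);return np.sqrt(np.mean((A@c-w[valid])**2))
    best=None
    for a in(-4,0,4):
        r=minimize(cost,[q0[0],q0[1],a],method='Nelder-Mead',options=dict(initial_simplex=[[q0[0],q0[1],a],[q0[0]+4,q0[1],a],[q0[0],q0[1]+4,a],[q0[0],q0[1],a+5]],xatol=.02,fatol=1e-3))
        if best is None or r.fun<best.fun:best=r
    return np.round(best.x,1),round(best.fun,2)
def check(slots):
    ims={n:get_image(n)[0] for n in("top","scene")}
    for s in slots:print("slot",s,*[(n,*fitin(n,ims[n],s)) for n in ims])
E
python3 - <<'E'
from fitin import *
did((1,-.6,.3,0,0),(1,0,0,0,4.7),(12,-6.5,26.5,0,0),(1,0,0,133.6,0))
check([(40,-72),(40,0)])
f=json.load(open("f.json"));x,y,z,a=load();o=(R(f[2]).T@(np.array([x,y])-f[:2]));print("grasp off",o)
t=tw(40+o[0],72);plan((x,y,120),(*t,120),(*t,12.9),yaw=TD)
E
```

```text
t: 18.32
ee_pos: [422.3, -292.9, 2.9]
orientation: [-3.112, 0.425, 0.003]
ft_force: [-0.3, -0.2, 0.2]
width: 65.8
grasp_force: 0.0
t: 18.48
ee_pos: [423.3, -293.6, 4.6]
orientation: [3.113, -0.425, 0.0]
ft_force: [0.1, -0.3, -1.0]
width: 66.0
grasp_force: 0.0
t: 19.07
ee_pos: [423.5, -293.8, 5.0]
orientation: [3.112, -0.425, 0.001]
ft_force: [-1.0, 0.0, 6.5]
width: 43.4
grasp_force: 30.0
t 19.1 cmd [ 423.21 -293.58    4.4   -15.57] meas [ 423.5 -293.8    5. ] -15.6 w 43.4 F 30 [-1.   0.   6.5]
slot (40, -72) ('top', array([ 3.8, -2.3,  3.1]), np.float64(30.25)) ('scene', array([ 14.5, -10.3,  10.3]), np.float64(23.55))
slot (40, 0) ('top', array([ 0.3,  0.5, -0.7]), np.float64(18.56)) ('scene', array([ 3.5,  1.8, -0.7]), np.float64(14.77))
grasp off [-9.75734513 -0.12559958]
twist z -4.7
 to [ 423.2 -293.6  120. ] tool d [   0.    -0.  -115.6]
 to [598.3  62.6 120. ] tool d [ 104.8 -382.8   -0. ]
 to [598.3  62.6  12.9] tool d [  0.   -0.  107.1]
```

```bash
python3 -m creep '{"delta_pos":[[0,0,-0.0231],[0,0,-0.0231],[0,0,-0.0231],[0,0,-0.0231],[-0.0002,-0.0003,-0.0232],[0.007,-0.0255,0],[0.007,-0.0255,0],[0.007,-0.0255,0],[0.007,-0.0255,0],[0.007,-0.0255,0],[0.007,-0.0255,0],[0.007,-0.0255,0],[0.007,-0.0255,0],[0.007,-0.0255,0],[0.007,-0.0255,0],[0.007,-0.0255,0],[0.007,-0.0255,0],[0.007,-0.0255,0],[0.007,-0.0255,0],[0.007,-0.0255,0]],"twist":[[0,0,0],[0,0,0],[0,0,-4.7],[0,0,0],[0,0,0],[0,0,0],[0,0,0],[0,0,0],[0,0,0],[0,0,0],[0,0,0],[0,0,0],[0,0,0],[0,0,0],[0,0,0],[0,0,0],[0,0,0],[0,0,0],[0,0,0],[0,0,0]]}'
python3 -m creep '{"delta_pos":[[0,0,0],[0,0,0.027],[0,0,0.027],[0,0,0.027],[0,0,0.012],[0,0,0.009],[0,0,0.005],[0,0,0],[0,0,0]],"twist":[[0,0,0],[0,0,0],[0,0,0],[0,0,0],[0,0,0],[0,0,0],[0,0,0],[0,0,0],[0,0,0]]}'
python3 - <<'E'
from lib import *
did((1,0,0,-115.6,-4.7),(1,-.2,-.3,0,0),(15,7,-25.5,0,0),(1,0,0,107,0))
E
```

```text
t: 20.83
ee_pos: [598.4, 63.9, 119.8]
orientation: [3.127, -0.297, -0.001]
ft_force: [0.4, -0.7, -0.1]
width: 44.0
grasp_force: 30.0
t: 21.58
ee_pos: [599.0, 62.4, 13.8]
orientation: [-3.127, 0.298, -0.002]
ft_force: [-0.5, 0.0, -0.8]
width: 43.5
grasp_force: 30.0
t 21.6 cmd [598.28  62.6   13.   -10.87] meas [599.   62.4  13.8] -10.9 w 43.5 F 30 [-0.5  0.  -0.8]
```

```bash
python3 -m creep '{"delta_pos":[[0,0,0],[0,0,0],[0,0,0],[0,0,0],[0,0,-0.01],[0,0,-0.025],[0,0,-0.03],[0,0,-0.03],[0,0,-0.03]],"twist":[[0,0,0],[0,0,0],[0,0,0],[0,0,0],[0,0,0],[0,0,0],[0,0,0],[0,0,0],[0,0,0]]}' 0.66
python3 - <<'E'
from lib import *
did((1,0,0,-125,0))
ims,f=both(578.4,301,5.87-2*np.pi);print(np.round(f,2));g=gp(f)
plan((*g,138),(*g,4.4),yaw=np.degrees(f[2])+180)
json.dump([*f],open("f.json","w"))
both(491,430,5.93-2*np.pi);both(402.3,306.3,5.32-2*np.pi)
E
```

```text
t: 22.33
ee_pos: [598.0, 62.6, 139.9]
orientation: [3.127, -0.297, -0.0]
ft_force: [1.2, 0.6, 0.3]
width: 57.7
grasp_force: 0.0
t 22.3 cmd [598.28  62.6  138.   -10.87] meas [598.   62.6 139.9] -10.9 w 57.7 F 0 [1.2 0.6 0.3]
house top [ 5.8057e+02  3.0222e+02 -4.3000e-01  8.0000e-02] scene [ 5.7603e+02  2.9924e+02 -4.1000e-01  5.0000e-02]
[ 5.7830e+02  3.0073e+02 -4.2000e-01]
twist z -166.6
 to [569.2 304.8 138. ] tool d [126.  208.9  -0. ]
 to [569.2 304.8   4.4] tool d [  0.    0.  133.6]
house top [ 5.1327e+02  4.5147e+02 -2.2000e-01  7.0000e-02] scene [ 5.0444e+02  4.4664e+02 -1.5600e+00  1.5000e-01]
house top [ 4.0469e+02  3.0828e+02 -9.6000e-01  9.0000e-02] scene [ 3.9952e+02  3.0455e+02 -9.9000e-01  1.6000e-01]
```

House B was knocked aside, to about (511,449). I'll refit it when I get to it. Now picking A.

```bash
python3 -m creep '{"delta_pos":[[0,0,0],[0,0,0],[0,0,0],[0,0,0],[0,0,0],[0,0,0],[0,0,0],[0,0,0],[0,0,0],[0,0,0],[0,0,0],[0,0,0],[0,0,0],[0,0,0],[0,0,0],[0,0,0],[0,0,0],[0,0,0],[0,0,0],[0,0,0]],"twist":[[0,0,-7],[0,0,-7],[0,0,-7],[0,0,-7],[0,0,-7],[0,0,-7],[0,0,-7],[0,0,-7],[0,0,-7],[0,0,-7],[0,0,-7],[0,0,-7],[0,0,-7],[0,0,-7],[0,0,-7],[0,0,-7],[0,0,-7],[0,0,-7],[0,0,-7],[0,0,-7]]}' 0.75
python3 -m creep '{"delta_pos":[[0,0,0],[0,0,0],[0,0,0],[0,0,0],[0.014,0.0232,0],[0.014,0.0232,0],[0.014,0.0232,0],[0.014,0.0232,0],[0.014,0.0232,0],[0.014,0.0232,0],[0.014,0.0232,0],[0.014,0.0232,0],[0.014,0.0232,0],[0,0,0],[0,0,0.03],[0,0,0.03],[0,0,0.02],[0,0,0]],"twist":[[0,0,-6.6],[0,0,-6.6],[0,0,-6.7],[0,0,-6.7],[0,0,0],[0,0,0],[0,0,0],[0,0,0],[0,0,0],[0,0,0],[0,0,0],[0,0,0],[0,0,0],[0,0,0],[0,0,0],[0,0,0],[0,0,0],[0,0,0]]}'
python3 - <<'E'
from lib import *
did((1,0,0,0,-166.6),(9,14,23.2,0,0),(1,0,0,80,0))
p=get_image("scene")[0];cv2.imwrite("pics/s5.png",cv2.resize(p[130:280,180:380,::-1],(800,600),interpolation=cv2.INTER_CUBIC))
E
```

```text
t: 24.3
ee_pos: [597.1, 62.5, 136.1]
orientation: [-1.339, -2.839, 0.003]
ft_force: [-0.9, 0.0, 0.5]
width: 65.7
grasp_force: 0.0
t: 25.8
ee_pos: [565.3, 302.3, 52.1]
orientation: [-0.659, -3.064, 0.01]
ft_force: [-1.6, -0.5, -0.3]
width: 65.7
grasp_force: 0.0
t 25.8 cmd [569.22 304.73  58.   155.73] meas [565.3 302.3  52.1] 155.7 w 65.7 F 0 [-1.6 -0.5 -0.3]
```

View pics/s5.png

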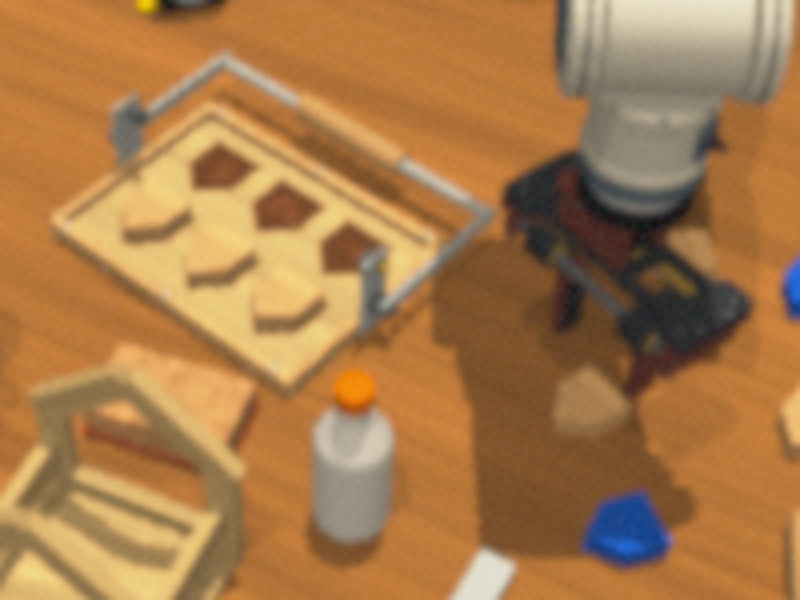

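The far row is filled: houses at (155,215), (220,255) and (285,300). The gripper straddles A at (590,400), so I'll lower and grip it.

```bash
python3 -m creep '{"delta_pos":[[0,0,0.02],[0,0,0.018],[0,0,0.01],[0,0,0.0056],[0,0,0]],"twist":[[0,0,0],[0,0,0],[0,0,0],[0,0,0],[0,0,0]]}'
python3 -m creep '{"delta_pos":[[0,0,0],[0,0,0],[0,0,0],[0,0,0],[0,0,0],[0,0,0],[0,0,0]],"twist":[[0,0,0],[0,0,0],[0,0,0],[0,0,0],[0,0,0],[0,0,0],[0,0,0]]}' 0.3
cat > place.py <<'E'
from lib import *
import sys
def nxt(slot):
    f=json.load(open("f.json"));x,y,z,a=load();o=R(f[2]).T@(np.array([x,y])-f[:2]);print("grasp off",np.round(o,2))
    t=tw(slot[0]+o[0],slot[1]);plan((x,y,120),(*t,120),(*t,12.9),yaw=TD+180)
E
python3 - <<'E'
from place import *
did((1,0,0,53.6,0));nxt((-40,72))
E
```

```text
t: 26.27
ee_pos: [568.9, 304.3, 3.9]
orientation: [-0.66, -3.07, 0.001]
ft_force: [0.0, -0.9, -0.4]
width: 66.2
grasp_force: 0.0
t: 26.85
ee_pos: [569.7, 305.0, 5.3]
orientation: [0.66, 3.07, 0.001]
ft_force: [-0.8, -0.7, 5.5]
width: 43.6
grasp_force: 30.0
t 26.9 cmd [569.22 304.73   4.4  155.73] meas [569.7 305.    5.3] 155.7 w 43.6 F 30 [-0.8 -0.7  5.5]
grasp off [-9.92 -0.07]
twist z -13.4
 to [569.2 304.7 120. ] tool d [   0.     0.  -115.6]
 to [519.5  77.7 120. ] tool d [   6.  -232.3   -0. ]
 to [519.5  77.7  12.9] tool d [  0.    0.  107.1]
```

```bash
python3 -m creep '{"delta_pos":[[0,0,-0.0231],[0,0,-0.0231],[0,0,-0.0231],[0,0,-0.0231],[0,0,-0.0232],[0.0006,-0.0232,0],[0.0006,-0.0232,0],[0.0006,-0.0232,0],[0.0006,-0.0232,0],[0.0006,-0.0232,0],[0.0006,-0.0232,0],[0.0006,-0.0232,0],[0.0006,-0.0232,0],[0.0006,-0.0232,0],[0.0006,-0.0235,0],[0,0,0],[0,0,0.025],[0,0,0.025],[0,0,0.02],[0,0,0]],"twist":[[0,0,0],[0,0,0],[0,0,-6.7],[0,0,-6.7],[0,0,0],[0,0,0],[0,0,0],[0,0,0],[0,0,0],[0,0,0],[0,0,0],[0,0,0],[0,0,0],[0,0,0],[0,0,0],[0,0,0],[0,0,0],[0,0,0],[0,0,0],[0,0,0]]}'
python3 -m creep '{"delta_pos":[[0,0,0.012],[0,0,0.012],[0,0,0.008],[0,0,0.005],[0,0,0],[0,0,0]],"twist":[[0,0,0],[0,0,0],[0,0,0],[0,0,0],[0,0,0],[0,0,0]]}'
python3 -m creep '{"delta_pos":[[0,0,0],[0,0,0],[0,0,0],[0,0,0],[0,0,-0.01],[0,0,-0.025],[0,0,-0.03],[0,0,-0.03],[0,0,-0.03]],"twist":[[0,0,0],[0,0,0],[0,0,0],[0,0,0],[0,0,0],[0,0,0],[0,0,0],[0,0,0],[0,0,0]]}' 0.66
python3 - <<'E'
from lib import *
did((1,0,0,0,-13.4),(1,6,-232.3,-133.6,0))
ims={n:get_image(n)[0] for n in("top","scene")}
for n,o in(("top",(1.95,.8)),("scene",(-1.95,-.8))):
    print(n,np.round(fit_house({n:ims[n]},511+o[0],449+o[1]),2))
ims,f=both(402.3,306.3,5.32-2*np.pi);print(np.round(f,3));g=gp(f)
plan((*g,138),(*g,4.4),yaw=np.degrees(f[2])+180)
json.dump([*f],open("f.json","w"))
E
```

```text
t: 28.52
ee_pos: [517.2, 77.8, 47.0]
orientation: [-0.297, -3.122, 0.002]
ft_force: [-0.4, -0.2, -0.6]
width: 43.8
grasp_force: 30.0
t: 29.02
ee_pos: [519.7, 77.8, 12.9]
orientation: [0.297, 3.127, 0.0]
ft_force: [-0.6, -0.7, -0.0]
width: 43.7
grasp_force: 30.0
t: 29.77
ee_pos: [519.1, 77.7, 139.9]
orientation: [-0.297, -3.127, 0.0]
ft_force: [1.2, -1.2, -0.1]
width: 58.0
grasp_force: 0.0
t 29.8 cmd [519.54  77.73 138.   169.14] meas [519.1  77.7 139.9] 169.1 w 58.0 F 0 [ 1.2 -1.2 -0.1]
top [5.1327e+02 4.5142e+02 6.0800e+00 7.0000e-02]
scene [5.0780e+02 4.4859e+02 6.0700e+00 4.0000e-02]
house top [ 4.0472e+02  3.0822e+02 -9.6000e-01  8.0000e-02] scene [ 3.9963e+02  3.0448e+02 -9.9000e-01  1.5000e-01]
[402.176 306.352  -0.973]
twist z 44.9
 to [396.5 314.6 138. ] tool d [265.   31.7  -0. ]
 to [396.5 314.6   4.4] tool d [  0.    0.  133.6]
```

```bash
python3 -m creep '{"delta_pos":[[0,0,0],[0,0,0],[0,0,0],[0,0,0],[0,0,0],[0,0,0],[0,0,0],[0.0265,0.0034,0],[0.0265,0.0034,0],[0.0265,0.0034,0],[0.0265,0.0034,0],[0.0265,0.0034,0],[0.0265,0.0034,0],[0.0265,0.0034,0],[0.0265,0.0034,0],[0.0265,0.0034,0],[0.0265,0.0034,0],[0,0,0.03],[0,0,0.03],[0,0,0.03]],"twist":[[0,0,6.3],[0,0,6.3],[0,0,6.3],[0,0,6.3],[0,0,6.3],[0,0,6.4],[0,0,6.4],[0,0,0],[0,0,0],[0,0,0],[0,0,0],[0,0,0],[0,0,0],[0,0,0],[0,0,0],[0,0,0],[0,0,0],[0,0,0],[0,0,0],[0,0,0]]}' 0.75
python3 -m creep '{"delta_pos":[[0,0,0.014],[0,0,0.014],[0,0,0.011],[0,0,0.0046],[0,0,0],[0,0,0]],"twist":[[0,0,0],[0,0,0],[0,0,0],[0,0,0],[0,0,0],[0,0,0]]}'
python3 -m creep '{"delta_pos":[[0,0,0],[0,0,0],[0,0,0],[0,0,0],[0,0,0],[0,0,0],[0,0,0]],"twist":[[0,0,0],[0,0,0],[0,0,0],[0,0,0],[0,0,0],[0,0,0],[0,0,0]]}' 0.3
python3 - <<'E'
from place import *
did((1,0,0,0,44.3),(1,265,34,133.6,0));json.dump([402.3,306.8,-.963],open("f.json","w"));nxt((-40,0))
E
```

```text
t: 31.63
ee_pos: [395.0, 314.8, 46.2]
orientation: [-1.452, -2.785, 0.001]
ft_force: [0.7, 0.6, 0.7]
width: 65.8
grasp_force: 0.0
t: 32.13
ee_pos: [395.9, 314.6, 4.3]
orientation: [-1.455, -2.784, 0.001]
ft_force: [0.7, 0.3, 0.3]
width: 65.9
grasp_force: 0.0
t: 32.72
ee_pos: [396.5, 315.0, 5.0]
orientation: [1.454, 2.784, 0.002]
ft_force: [0.1, -0.6, 6.4]
width: 43.6
grasp_force: 30.0
t 32.7 cmd [396.08 314.66   4.4  124.84] meas [396.5 315.    5. ] 124.8 w 43.6 F 30 [ 0.1 -0.6  6.4]
grasp off [-10.01  -0.62]
twist z -44.3
 to [396.1 314.7 120. ] tool d [   0.     0.  -115.6]
 to [505.9   7.  120. ] tool d [-165.8 -281.5   -0. ]
 to [505.9   7.   12.9] tool d [  0.    0.  107.1]
```

```bash
python3 -m creep '{"delta_pos":[[0,0,-0.0231],[0,0,-0.0231],[0,0,-0.0231],[0,0,-0.0231],[0,0,-0.0232],[0,0,0],[0,0,0],[-0.0138,-0.0235,0],[-0.0138,-0.0235,0],[-0.0138,-0.0235,0],[-0.0138,-0.0235,0],[-0.0138,-0.0235,0],[-0.0138,-0.0235,0],[-0.0138,-0.0235,0],[-0.0138,-0.0235,0],[-0.0138,-0.0235,0],[-0.0138,-0.0235,0],[-0.0138,-0.0235,0],[-0.014,-0.023,0],[0,0,0]],"twist":[[0,0,-6.3],[0,0,-6.3],[0,0,-6.3],[0,0,-6.3],[0,0,-6.3],[0,0,-6.4],[0,0,-6.4],[0,0,0],[0,0,0],[0,0,0],[0,0,0],[0,0,0],[0,0,0],[0,0,0],[0,0,0],[0,0,0],[0,0,0],[0,0,0],[0,0,0],[0,0,0]]}'
python3 -m creep '{"delta_pos":[[0,0,0.025],[0,0,0.025],[0,0,0.02],[0,0,0.012],[0,0,0.012],[0,0,0.008],[0,0,0.005],[0,0,0],[0,0,0]],"twist":[[0,0,0],[0,0,0],[0,0,0],[0,0,0],[0,0,0],[0,0,0],[0,0,0],[0,0,0],[0,0,0]]}'
python3 - <<'E'
from lib import *
did((1,0,0,0,-44.3),(1,-165.8,-281.5,-115.6+107,0))
E
```

```text
t: 34.38
ee_pos: [507.5, 3.7, 120.3]
orientation: [0.302, 3.125, -0.001]
ft_force: [0.3, 1.1, -0.1]
width: 43.7
grasp_force: 30.0
t: 35.13
ee_pos: [506.3, 7.1, 13.3]
orientation: [0.297, 3.127, 0.0]
ft_force: [-0.8, 0.5, -0.8]
width: 43.8
grasp_force: 30.0
t 35.1 cmd [505.84   6.96  13.   169.14] meas [506.3   7.1  13.3] 169.1 w 43.8 F 30 [-0.8  0.5 -0.8]
```

```bash
python3 -m creep '{"delta_pos":[[0,0,0],[0,0,0],[0,0,0],[0,0,0],[0,0,-0.01],[0,0,-0.025],[0,0,-0.03],[0,0,-0.03],[0,0,-0.03]],"twist":[[0,0,0],[0,0,0],[0,0,0],[0,0,0],[0,0,0],[0,0,0],[0,0,0],[0,0,0],[0,0,0]]}' 0.66
python3 - <<'E'
from lib import *
did((1,0,0,-125,0))
ims,f=both(510.5,450,-.207);print(np.round(f,3));g=gp(f)
plan((*g,138),(*g,4.4),yaw=np.degrees(f[2])+180)
json.dump([*f],open("f.json","w"))
E
```

```text
t: 35.88
ee_pos: [505.4, 7.0, 139.9]
orientation: [-0.297, -3.127, -0.0]
ft_force: [1.2, -0.3, -0.0]
width: 58.0
grasp_force: 0.0
t 35.9 cmd [505.84   6.96 138.   169.14] meas [505.4   7.  139.9] 169.1 w 58.0 F 0 [ 1.2 -0.3 -0. ]
house top [ 5.1310e+02  4.5132e+02 -2.4000e-01  7.0000e-02] scene [ 5.0799e+02  4.4879e+02 -2.0000e-01  4.0000e-02]
[ 5.10548e+02  4.50059e+02 -2.20000e-01]
twist z 1.7
 to [500.8 452.2 138. ] tool d [102.1 433.5  -0. ]
 to [500.8 452.2   4.4] tool d [  0.    0.  133.6]
```

```bash
python3 -m creep '{"delta_pos":[[-0.0003,-0.0001,0],[0.0064,0.0271,0],[0.0064,0.0271,0],[0.0064,0.0271,0],[0.0064,0.0271,0],[0.0064,0.0271,0],[0.0064,0.0271,0],[0.0064,0.0271,0],[0.0064,0.0271,0],[0.0064,0.0271,0],[0.0064,0.0271,0],[0.0064,0.0271,0],[0.0064,0.0271,0],[0.0064,0.0271,0],[0.0064,0.0271,0],[0.0064,0.0271,0],[0.0064,0.0271,0],[0,0,0.03],[0,0,0.03],[0,0,0.03]],"twist":[[0,0,1.7],[0,0,0],[0,0,0],[0,0,0],[0,0,0],[0,0,0],[0,0,0],[0,0,0],[0,0,0],[0,0,0],[0,0,0],[0,0,0],[0,0,0],[0,0,0],[0,0,0],[0,0,0],[0,0,0],[0,0,0],[0,0,0],[0,0,0]]}' 0.75
python3 -m creep '{"delta_pos":[[0,0,0.014],[0,0,0.014],[0,0,0.011],[0,0,0.0046],[0,0,0],[0,0,0]],"twist":[[0,0,0],[0,0,0],[0,0,0],[0,0,0],[0,0,0],[0,0,0]]}'
python3 -m creep '{"delta_pos":[[0,0,0],[0,0,0],[0,0,0],[0,0,0],[0,0,0],[0,0,0],[0,0,0]],"twist":[[0,0,0],[0,0,0],[0,0,0],[0,0,0],[0,0,0],[0,0,0],[0,0,0]]}' 0.3
python3 - <<'E'
from place import *
did((1,0,0,0,1.7),(1,102.1,433.5,133.6,0));nxt((-40,-72))
ims={n:get_image(n)[0] for n in("top","scene")};out=[]
for n in ims:
    u,v=np.int32(proj(n,[*tw(0,0),12])[0]);c=ims[n][v-40:v+40,u-40:u+40]
    out.append(cv2.resize(c[:,:,::-1],(400,400),interpolation=cv2.INTER_CUBIC))
cv2.imwrite("pics/c6.png",np.hstack(out))
E
```

```text
t: 37.65
ee_pos: [500.1, 453.0, 47.1]
orientation: [0.342, 3.122, 0.001]
ft_force: [0.3, 0.1, 0.2]
width: 65.7
grasp_force: 0.0
t: 38.15
ee_pos: [501.1, 452.7, 5.2]
orientation: [0.344, 3.122, 0.002]
ft_force: [0.5, -0.1, 0.5]
width: 65.6
grasp_force: 0.0
t: 38.73
ee_pos: [500.8, 452.6, 5.1]
orientation: [0.344, 3.122, 0.001]
ft_force: [-1.3, -0.4, 6.4]
width: 43.6
grasp_force: 30.0
t 38.7 cmd [500.5  452.29   4.4  167.44] meas [500.8 452.6   5.1] 167.4 w 43.6 F 30 [-1.3 -0.4  6.4]
grasp off [-10.29  -0.02]
twist z -1.7
 to [500.5 452.3 120. ] tool d [   0.     0.  -115.6]
 to [492.  -63.6 120. ] tool d [ -88.9 -508.3   -0. ]
 to [492.  -63.6  12.9] tool d [  0.    0.  107.1]
```

View pics/c6.png

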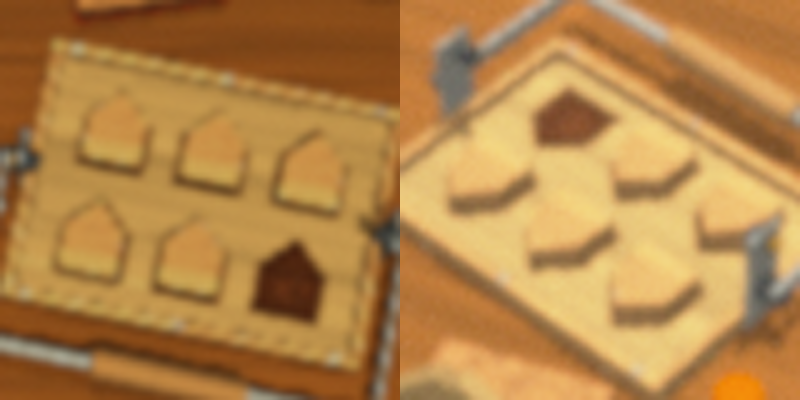

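Five houses sit squarely on their outlines with gables aligned. Only the near-right outline, at (290,280) in the left half, is still free, so B goes there.

```bash
python3 -m creep '{"delta_pos":[[0,0,-0.0231],[0,0,-0.0231],[0,0,-0.0231],[0,0,-0.0231],[0,0,-0.0232],[-0.0059,-0.033,0],[-0.0059,-0.033,0],[-0.0059,-0.033,0],[-0.0059,-0.033,0],[-0.0059,-0.033,0],[-0.0059,-0.033,0],[-0.0059,-0.033,0],[-0.0059,-0.033,0],[-0.0059,-0.033,0],[-0.0059,-0.033,0],[-0.0059,-0.033,0],[-0.0059,-0.033,0],[-0.0059,-0.033,0],[-0.0059,-0.033,0],[-0.0059,-0.033,0]],"twist":[[0,0,0],[0,0,0],[0,0,-1.7],[0,0,0],[0,0,0],[0,0,0],[0,0,0],[0,0,0],[0,0,0],[0,0,0],[0,0,0],[0,0,0],[0,0,0],[0,0,0],[0,0,0],[0,0,0],[0,0,0],[0,0,0],[0,0,0],[0,0,0]]}'
python3 -m creep '{"delta_pos":[[-0.0004,-0.0133,0],[0,0,0],[0,0,0.025],[0,0,0.025],[0,0,0.02],[0,0,0.012],[0,0,0.012],[0,0,0.008],[0,0,0.005],[0,0,0],[0,0,0]],"twist":[[0,0,0],[0,0,0],[0,0,0],[0,0,0],[0,0,0],[0,0,0],[0,0,0],[0,0,0],[0,0,0],[0,0,0],[0,0,0]]}'
python3 - <<'E'
from lib import *
did((1,0,0,0,-1.7),(1,-88.9,-508.3,-115.6+107,0))
E
```

```text
t: 40.5
ee_pos: [493.7, -52.1, 120.0]
orientation: [0.297, 3.127, 0.0]
ft_force: [0.2, 0.9, -1.0]
width: 43.8
grasp_force: 30.0
t: 41.42
ee_pos: [492.2, -63.2, 13.1]
orientation: [0.297, 3.127, 0.0]
ft_force: [0.7, -0.3, -0.8]
width: 43.9
grasp_force: 30.0
t 41.4 cmd [491.99 -63.66  13.   169.14] meas [492.2 -63.2  13.1] 169.2 w 43.9 F 30 [ 0.7 -0.3 -0.8]
```

```bash
python3 -m creep '{"delta_pos":[[0,0,0],[0,0,0],[0,0,0],[0,0,0],[0,0,-0.01],[0,0,-0.025],[0,0,-0.03],[0,0,-0.03],[0,0,-0.03]],"twist":[[0,0,0],[0,0,0],[0,0,0],[0,0,0],[0,0,0],[0,0,0],[0,0,0],[0,0,0],[0,0,0]]}' 0.66
python3 - <<'E'
from lib import *
did((1,0,0,-125,0));t=tw(-130,0)
plan((*t,138),(*t,13),yaw=TD+90)
E
```

```text
t: 42.17
ee_pos: [491.5, -63.6, 139.9]
orientation: [-0.298, -3.127, -0.0]
ft_force: [0.4, -0.7, -0.6]
width: 57.9
grasp_force: 0.0
t 42.2 cmd [491.99 -63.66 138.   169.14] meas [491.5 -63.6 139.9] 169.1 w 57.9 F 0 [ 0.4 -0.7 -0.6]
twist z 90.0
 to [427.3  22.1 138. ] tool d [ 72.  -79.7  -0. ]
 to [427.3  22.1  13. ] tool d [  0.   0. 125.]
```

```bash
python3 -m creep '{"delta_pos":[[0,0,0],[0,0,0],[0,0,0],[0,0,0],[0,0,0],[0,0,0],[0,0,0],[0,0,0],[0,0,0],[0,0,0],[0,0,0],[0,0,0],[0,0,0],[0.018,-0.0199,0],[0.018,-0.0199,0],[0.018,-0.0199,0],[0.018,-0.02,0],[0,0,0.03],[0,0,0.03],[0,0,0.01]],"twist":[[0,0,6.9],[0,0,6.9],[0,0,6.9],[0,0,6.9],[0,0,6.9],[0,0,6.9],[0,0,6.9],[0,0,6.9],[0,0,6.9],[0,0,6.9],[0,0,7],[0,0,7],[0,0,7],[0,0,0],[0,0,0],[0,0,0],[0,0,0],[0,0,0],[0,0,0],[0,0,0]]}' 0.364
python3 -m creep '{"delta_pos":[[0,0,0.007],[0,0,0]],"twist":[[0,0,0],[0,0,0]]}'
python3 - <<'E'
from lib import *
did((1,0,0,0,90),(1,72,-79.7,77,0));out=[]
for n in("top","scene"):
    p=get_image(n)[0];u,v=np.int32(proj(n,[*tw(-70,0),32])[0]);c=p[v-40:v+40,u-40:u+40]
    out.append(cv2.resize(c[:,:,::-1],(400,400),interpolation=cv2.INTER_CUBIC))
cv2.imwrite("pics/c7.png",np.hstack(out))
E
```

```text
t: 43.83
ee_pos: [425.7, 22.5, 66.5]
orientation: [-2.42, -2.002, 0.002]
ft_force: [-1.0, -0.0, -0.9]
width: 31.9
grasp_force: 0.0
t: 44.0
ee_pos: [426.7, 22.1, 60.4]
orientation: [-2.421, -2.0, 0.002]
ft_force: [0.2, -0.1, 0.2]
width: 31.8
grasp_force: 0.0
t 44.0 cmd [427.29  22.07  61.    79.13] meas [426.7  22.1  60.4] 79.1 w 31.8 F 0 [ 0.2 -0.1  0.2]
```

View pics/c7.png

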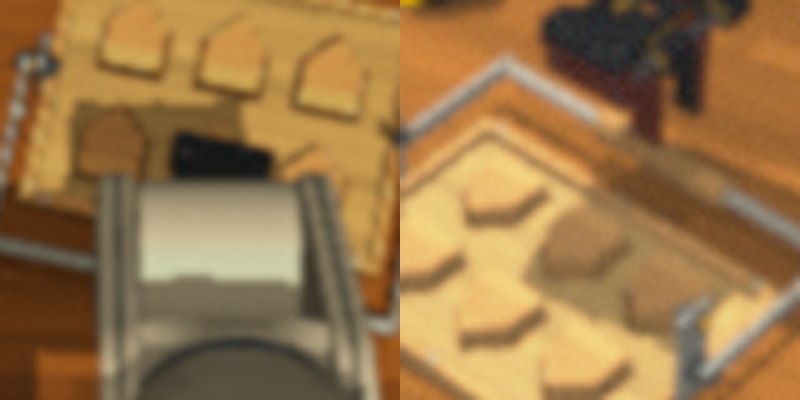

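In the right half the fingers straddle the grip, at (640,130) and (690,100). All houses are still in place. I'll lower gently and watch the force.

```bash
python3 -m creep '{"delta_pos":[[0,0,0.008],[0,0,0.007],[0,0,0]],"twist":[[0,0,0],[0,0,0],[0,0,0]]}'
python3 -m creep '{"delta_pos":[[0,0,0.008],[0,0,0.008],[0,0,0.008],[0,0,0.006],[0,0,0.003],[0,0,0]],"twist":[[0,0,0],[0,0,0],[0,0,0],[0,0,0],[0,0,0],[0,0,0]]}'
python3 -m creep '{"delta_pos":[[0,0,0],[0,0,0],[0,0,0],[0,0,0],[0,0,0],[0,0,0]],"twist":[[0,0,0],[0,0,0],[0,0,0],[0,0,0],[0,0,0],[0,0,0]]}' 0.15
python3 -c "
from lib import *
did((1,0,0,48,0))"
```

```text
t: 44.35
ee_pos: [427.0, 22.0, 45.4]
orientation: [-2.422, -2.001, 0.001]
ft_force: [-0.0, 0.2, -0.3]
width: 32.2
grasp_force: 0.0
t: 44.85
ee_pos: [426.6, 22.1, 12.0]
orientation: [-2.421, -2.0, 0.002]
ft_force: [0.5, -0.5, -0.0]
width: 32.1
grasp_force: 0.0
t: 45.35
ee_pos: [430.1, 21.7, 13.7]
orientation: [2.419, 1.999, 0.006]
ft_force: [5.3, -4.8, -3.5]
width: 21.4
grasp_force: 30.0
t 45.4 cmd [427.29  22.07  13.    79.13] meas [430.1  21.7  13.7] 79.1 w 21.4 F 30 [ 5.3 -4.8 -3.5]
```

```bash
python3 -m creep '{"delta_pos":[[0,0.002,0],[0,0.0006,-0.013],[0,0.0019,-0.0129],[0,0.0032,-0.0126],[0,0.0045,-0.0122],[0,0.0057,-0.0117]],"twist":[[0,0,0],[0,0,0],[0,0,0],[0,0,0],[0,0,0],[0,0,0]]}'
python3 -m creep '{"delta_pos":[[0,0.0068,-0.0111],[0,0.0079,-0.0104],[0,0.0089,-0.0095],[0,0.0098,-0.0086],[0,0.0106,-0.0076],[0,0,0]],"twist":[[0,0,0],[0,0,0],[0,0,0],[0,0,0],[0,0,0],[0,0,0]]}'
python3 -c "
from lib import *
did((1,0,2+15.9+44,-62.4-47.2,0));t=tw(-130*np.cos(1),0);print('want',t,32+130*np.sin(1)-19)"
```

```text
t: 45.85
ee_pos: [443.6, 18.8, 75.7]
orientation: [-2.421, -2.0, 0.003]
ft_force: [0.0, 1.0, -5.5]
width: 21.5
grasp_force: 30.0
t: 46.35
ee_pos: [480.3, 11.4, 123.4]
orientation: [-2.412, -1.993, 0.02]
ft_force: [-28.5, 6.4, 36.3]
width: 21.0
grasp_force: 30.0
t 46.4 cmd [488.08  10.4  122.6   79.13] meas [480.3  11.4 123.4] 79.1 w 21.0 F 30 [-28.5   6.4  36.3]
want [486.01808613  10.83082724] 122.39122802502655
```

The grip slipped about 7 mm along the pads, so the handle lags behind the tool. Above 0.8 rad it stays where it is left. I'll open to a loose cage and push it with the rear finger instead.

```bash
python3 -m creep '{"delta_pos":[[0,-0.004,0],[0,0,0],[0,0,0],[0,0,0]],"twist":[[0,0,0],[0,0,0],[0,0,0],[0,0,0]]}' 0.31
python3 - <<'E'
from lib import *
did((1,0,-4,0,0));out=[]
for n in("top","scene"):
    p,d=get_image(n);c=camera_params(n);E=np.array(c["extrinsics"]);K=np.array(c["camera_matrix"])
    v,u=np.mgrid[:384,:512];P=np.stack([u,v,np.ones_like(u)],-1)@np.linalg.inv(K).T*d[...,None]@E[:3,:3].T+E[:3,3]
    q=(P[...,:2]-TR)@R(TA)
    m=(d>0)&(abs(q[...,0]+70)<40)&(abs(abs(q[...,1])-90)<35)&(P[...,2]>95)&(P[...,2]<170)
    print(n,m.sum(),np.round(np.median(q[m],0),1),np.round(np.percentile(P[m][:,2],[5,25,50,75,95]),1))
    u,v=np.int32(proj(n,[*tw(-50,0),80])[0]);cc=p[v-40:v+40,u-40:u+40]
    out.append(cv2.resize(cc[:,:,::-1],(400,400),interpolation=cv2.INTER_CUBIC))
cv2.imwrite("pics/c8.png",np.hstack(out))
E
```

```text
t: 46.68
ee_pos: [483.3, 11.3, 122.5]
orientation: [-2.421, -2.0, 0.002]
ft_force: [-5.4, 1.5, 3.5]
width: 26.9
grasp_force: 2.6
t 46.7 cmd [484.15  11.16 122.6   79.13] meas [483.3  11.3 122.5] 79.1 w 26.9 F 3 [-5.4  1.5  3.5]
top 61 [-77.5  92.8] [135.6 137.7 139.2 140.8 143.6]
scene 76 [-75.3  87.7] [133.9 137.8 140.2 141.9 143.2]
```

View pics/c8.png

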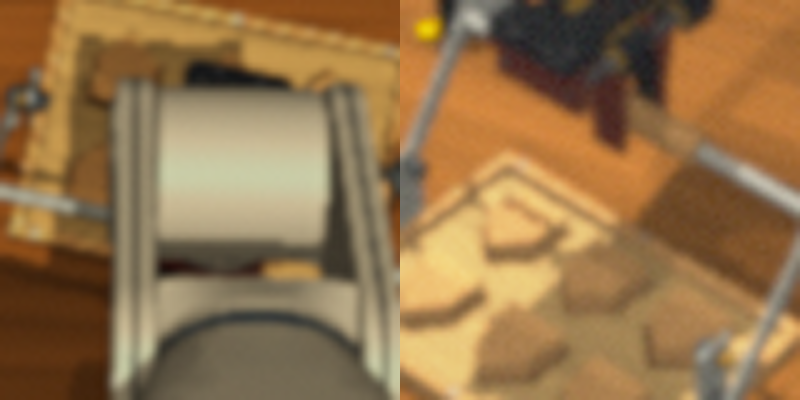

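```bash
python3 -m creep '{"delta_pos":[[0,0.0075,-0.0045],[0,0.0075,-0.004],[0,0.0075,-0.004],[0,0.0075,-0.0035],[0,0,0]],"twist":[[0,0,0],[0,0,0],[0,0,0],[0,0,0],[0,0,0]]}'
python3 -m creep '{"delta_pos":[[0,0.008,-0.0025],[0,0.008,-0.002],[0,0.008,-0.0015],[0,0.008,-0.001],[0,0,0]],"twist":[[0,0,0],[0,0,0],[0,0,0],[0,0,0],[0,0,0]]}'
python3 -c "
from lib import *
did((1,0,62,-23,0));x,y,z,a=load();print('tray',(np.array([x,y])-TR)@R(TA))"
```

```text
t: 47.2
ee_pos: [516.4, 5.2, 139.5]
orientation: [2.42, 1.999, 0.004]
ft_force: [0.4, 0.9, 0.6]
width: 27.0
grasp_force: 0.0
t: 47.62
ee_pos: [547.7, -0.9, 146.0]
orientation: [2.42, 1.999, 0.004]
ft_force: [0.6, 0.0, 0.7]
width: 27.4
grasp_force: 0.0
t 47.6 cmd [ 5.4504e+02 -5.3000e-01  1.4560e+02  7.9130e+01] meas [547.7  -0.9 146. ] 79.1 w 27.4 F 0 [0.6 0.  0.7]
tray [-10.13244523  -0.03717102]
```

```bash
python3 - <<'E'
from lib import *
for n in("top","scene"):
    p,d=get_image(n);c=camera_params(n);E=np.array(c["extrinsics"]);K=np.array(c["camera_matrix"])
    v,u=np.mgrid[:384,:512];P=np.stack([u,v,np.ones_like(u)],-1)@np.linalg.inv(K).T*d[...,None]@E[:3,:3].T+E[:3,3]
    q=(P[...,:2]-TR)@R(TA)
    m=(d>0)&(abs(q[...,0]+40)<70)&(abs(abs(q[...,1])-90)<30)&(P[...,2]>120)&(P[...,2]<175)
    print(n,m.sum(),np.round(np.median(q[m],0),1),np.round(np.percentile(P[m][:,2],[5,25,50,75,95]),1))
    if n=="scene":
        u,v=np.int32(proj(n,[*tw(0,0),100])[0]);cc=p[v-48:v+48,u-64:u+64]
        cv2.imwrite("pics/c9.png",cv2.resize(cc[:,:,::-1],(640,480),interpolation=cv2.INTER_CUBIC))
E
```

```text
top 77 [-8.4 80.4] [161.4 163.7 165.4 167.2 169.1]
scene 66 [-5.  92.1] [160.6 164.1 165.4 166.8 168.9]
```

View pics/c9.png

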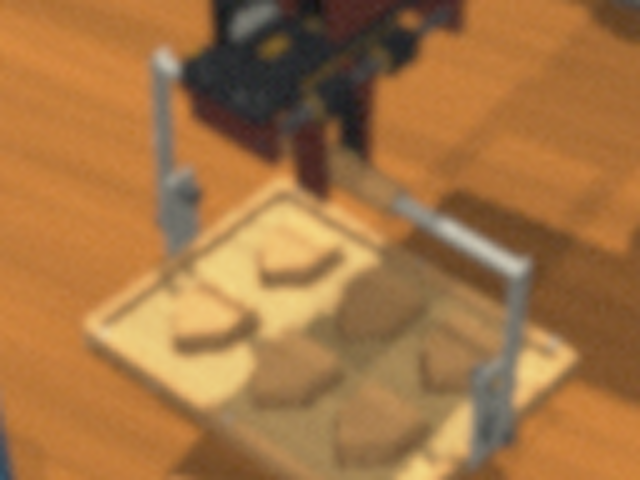

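The handle is nearly upright and the grip is caged between the fingers at (325,160). Now pushing it home.

```bash
python3 -m creep '{"delta_pos":[[0,0.005,-0.0005],[0,0.005,0],[0,0.005,0],[0,0.004,0],[0,0,0]],"twist":[[0,0,0],[0,0,0],[0,0,0],[0,0,0],[0,0,0]]}'
python3 -m creep '{"delta_pos":[[0,0.002,0],[0,0.002,0],[0,0,0]],"twist":[[0,0,0],[0,0,0],[0,0,0]]}'
python3 - <<'E'
from lib import *
did((1,0,23,-.5,0))
for n in("top","scene"):
    p,d=get_image(n);c=camera_params(n);E=np.array(c["extrinsics"]);K=np.array(c["camera_matrix"])
    v,u=np.mgrid[:384,:512];P=np.stack([u,v,np.ones_like(u)],-1)@np.linalg.inv(K).T*d[...,None]@E[:3,:3].T+E[:3,3]
    q=(P[...,:2]-TR)@R(TA)
    m=(d>0)&(abs(q[...,0]+20)<70)&(abs(abs(q[...,1])-90)<30)&(P[...,2]>120)&(P[...,2]<175)
    print(n,m.sum(),np.round(np.median(q[m],0),1),np.round(np.percentile(P[m][:,2],[50,95]),1))
E
```

```text
t: 48.13
ee_pos: [563.9, -4.2, 145.9]
orientation: [-2.421, -2.001, 0.001]
ft_force: [0.1, 0.1, -0.9]
width: 27.2
grasp_force: 0.0
t: 48.38
ee_pos: [564.2, -4.3, 145.5]
orientation: [-2.418, -1.997, 0.008]
ft_force: [-12.0, 2.1, 9.1]
width: 27.4
grasp_force: 6.0
t 48.4 cmd [567.63  -4.86 146.1   79.13] meas [564.2  -4.3 145.5] 79.1 w 27.4 F 6 [-12.    2.1   9.1]
top 58 [ 4.7 89.1] [165.8 168.9]
scene 66 [ 7.5 88.8] [165.9 169.1]
```

```bash
python3 -m creep '{"delta_pos":[[0,-0.003,0],[0,-0.0035,0],[0,0,0],[0,0,0],[0,0,0]],"twist":[[0,0,0],[0,0,0],[0,0,0],[0,0,0],[0,0,0]]}' 0.55
python3 -m creep '{"delta_pos":[[0,0,-0.01],[0,0,-0.01],[0,0,-0.015],[0,0,-0.02],[0,0,-0.025],[0,0,-0.025],[0,-0.02,0],[0,-0.025,0],[0,-0.025,0],[0,-0.025,0],[0.02,-0.02,0],[0.03,0,0],[0.03,0,0],[0.03,0,0],[0.03,0,0],[0.03,0,0],[0.03,0,0],[0.03,0,0],[0.03,0,0],[0,0,0]],"twist":[[0,0,0],[0,0,0],[0,0,0],[0,0,0],[0,0,0],[0,0,0],[0,0,0],[0,0,0],[0,0,0],[0,0,0],[0,0,0],[0,0,0],[0,0,0],[0,0,0],[0,0,0],[0,0,0],[0,0,0],[0,0,0],[0,0,0],[0,0,0]]}'
python3 - <<'E'
from lib import *
out=[]
for n in("top","scene"):
    p,d=get_image(n);c=camera_params(n);E=np.array(c["extrinsics"]);K=np.array(c["camera_matrix"])
    v,u=np.mgrid[:384,:512];P=np.stack([u,v,np.ones_like(u)],-1)@np.linalg.inv(K).T*d[...,None]@E[:3,:3].T+E[:3,3]
    q=(P[...,:2]-TR)@R(TA)
    m=(d>0)&(abs(q[...,0]+20)<70)&(abs(q[...,1])<110)&(P[...,2]>140)&(P[...,2]<180)
    print(n,m.sum(),np.round(np.median(q[m],0),1),np.round(np.percentile(P[m][:,2],[50,95]),1))
    u,v=np.int32(proj(n,[*tw(0,0),40])[0]);cc=p[v-50:v+50,u-50:u+50]
    out.append(cv2.resize(cc[:,:,::-1],(400,400),interpolation=cv2.INTER_CUBIC))
cv2.imwrite("pics/c10.png",np.hstack(out))
E
```

```text
t: 48.9
ee_pos: [561.6, -3.7, 146.2]
orientation: [2.421, 2.001, 0.001]
ft_force: [0.2, -1.2, 0.1]
width: 47.8
grasp_force: 0.0
t: 50.57
ee_pos: [498.7, 277.9, 252.5]
orientation: [-2.419, -2.004, -0.006]
ft_force: [0.1, -0.1, 0.8]
width: 48.3
grasp_force: 0.0
top 339 [ 4.3 -2. ] [168.7 175.1]
scene 347 [9.  8.9] [167.6 173.7]
```

View pics/c10.png

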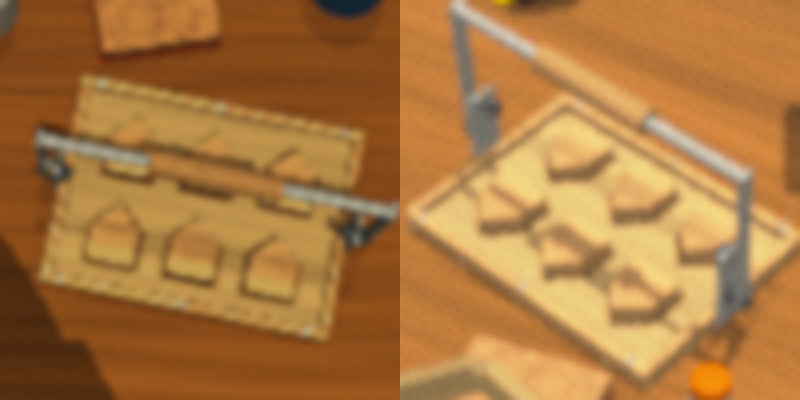

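```bash
python3 - <<'E'
from fitin import *
check(CT)
E
```

```text
slot (40, 72) ('top', array([2.8, 0. , 2.6]), np.float64(18.73)) ('scene', array([ 4.2,  0.7, -2.7]), np.float64(16.97))
slot (40, 0) ('top', array([ 3.2,  0.6, -0.9]), np.float64(18.32)) ('scene', array([ 7.3, -1.4,  5.2]), np.float64(20.5))
slot (40, -72) ('top', array([-0.2,  0.8, -6.2]), np.float64(17.94)) ('scene', array([ 3.9,  0.8, -1.3]), np.float64(13.96))
slot (-40, 72) ('top', array([-1.2,  0.4, -0.5]), np.float64(8.46)) ('scene', array([ 0.2, -2. ,  9.9]), np.float64(34.5))
slot (-40, 0) ('top', array([0.4, 0.3, 0.3]), np.float64(10.18)) ('scene', array([ 4. ,  1.2, -0.1]), np.float64(6.76))
slot (-40, -72) ('top', array([-0.5,  0.2, -0.4]), np.float64(9.51)) ('scene', array([2.8, 1.3, 0.2]), np.float64(7.47))
```

```bash
python3 -m creep '{"delta_pos":[[0,0,0],[0,0,0],[0,0,0]],"twist":[[0,0,0],[0,0,0],[0,0,0]]}'; python3 -c "
from workcell import *
print(close_job())"
```

```text
t: 51.02
ee_pos: [497.3, 272.5, 251.3]
orientation: [2.423, 2.0, 0.0]
ft_force: [0.7, 0.5, -0.4]
width: 48.5
grasp_force: 0.0
the job is handed in; nothing more can be done
None
```

I folded the handle, laid all six houses on their outlines with gables aligned (far row checked by eye only), swung the handle up into its upright stop, and handed the job in at 51 s of the 210 s allowed; no verdict was returned.

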